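# Pack the charged batteries into the transport sled

## Task

Pack the charged batteries for a site job: take every battery pack out of the charger, pressing its release tab in while you lift it free, and put these and the pack lying on the bench inside the plywood sled, standing or lying on its floor and not stacked. When all are in, push the sled along its track by its steel lug until it clicks home in its detent, and leave the grinder, the discs and the tube offcut on the bench alone.

Things in the scene. Friction and masses are not known exactly. Their poses are not given: they have to be found in the camera images.
- pack_a: Black battery pack: casing 44 (x) x 36 (y) x 92 mm (z), 0.33 kg, origin at its centre, +z to its top, grey sprung release tab on the +x face. Starts latched upright in charger bay 1 (charger y = -60 mm), origin 71 mm above the bench, axes parallel to the charger's; None if absent. 
- pack_b: Identical to pack_a. Starts latched upright in charger bay 2 (charger y = 0), origin 71 mm above the bench, axes parallel to the charger's; None if absent. On every pack the tab's thumb plate is 20 mm wide, spans z = +5 to +37 mm and stands 8 mm proud (52 mm over tab and casing). A leg below it carries a barb, at z = -28 to -36 mm, that catches under the charger's rim.
- pack_c: Identical to pack_a. Starts latched upright in charger bay 3 (charger y = +60 mm), origin 71 mm above the bench, axes parallel to the charger's; None if absent. Squeezing a pack's thumb plate 6 mm in against its -x face (4 N rising to 9 N, 46 mm remain; a 20 N grip does it) frees the barb; let go, it springs out. Pulling with the tab out does not free a pack.
- pack_d: Identical to pack_a, always present; starts lying on the bench nearer the robot, to its left or right, tab upwards, origin 22 mm above the bench.
- charger: Fixed grey charger, 78 (x) x 200 (y) x 60 mm high; origin on the bench under its middle (x from -37 to +41 mm). Three bays along y at -60, 0, +60 mm, one of which may be empty; pockets open upwards, floor 25 mm and rim 60 mm above the bench, 1.5 mm play round a pack. The top 57 mm of a latched pack, thumb plate included, stand above the rim. Tabs face +x.
- track: Fixed grey base plate of the sled's track, 150 (x) x 370 (y) x 10 mm, origin on the bench under its middle. The sled runs along its +y. At its +y end a stop, on its +x side a block with a sprung detent plunger.
- sled (a joint): Travel of the sled along the track's +y in m: 0 to 0.015 at the start, end stop 0.081. The detent resists with about 12 N from 0.062 to 0.070, then snaps the sled on to 0.077 to 0.081 and holds it. Elsewhere the sled stays where it is left (1.5 N friction).
- sled_floor (a point): Centre of the plywood sled's inner floor, 22 mm above the bench, moving with the sled; axes parallel to the track's. Inner floor 110 (x) x 260 mm (y); walls 5 mm thick, 30 mm high above it. With the sled at 0 it lies 40 mm to the -y side of the track's centre.
- sled_lug (a point): Grip point on the sled's upright steel lug (16 mm along the track's y x 12 mm), outside its -x wall, 75 mm to the +y side of sled_floor, moving with the sled; axes parallel to the track's. Point 82 mm, lug top 100 mm, wall beside it 52 mm above the bench. Pinch it along y from above, or push it in +y.
- grinder: Bystander: cordless angle grinder lying on the bench to the right of the work, about 280 mm long. Origin on its underside.
- discs: Bystander: stack of cutting discs, 115 mm across, 19 mm high. Origin under its centre.
- offcut: Bystander: steel tube offcut standing on end, 42 mm across, 60 mm high. Origin under its centre.
Not all that is in view belongs to the job. Leave any green or orange look-alike of the pack_a alone. What is shaped like the pack_b but purple is not meant.

How it is judged:
On the way, in this order (a step that is already met when the one before it is completed fails the run):
1. every battery pack is inside the sled and let go (x of pack_a in the frame of sled_floor between -0.05 and 0.05 m and y of pack_a in the frame of sled_floor between -0.128 and 0.128 m and z of pack_a in the frame of sled_floor between 0.01 and 0.053 m and contact force between the fingers and pack_a below 0.2 N and linear speed of each of pack_a, pack_b, pack_c, pack_d below 0.05 m/s and x of pack_b in the frame of sled_floor between -0.05 and 0.05 m and y of pack_b in the frame of sled_floor between -0.128 and 0.128 m and z of pack_b in the frame of sled_floor between 0.01 and 0.053 m and contact force between the fingers and pack_b below 0.2 N and x of pack_c in the frame of sled_floor between -0.05 and 0.05 m and y of pack_c in the frame of sled_floor between -0.128 and 0.128 m and z of pack_c in the frame of sled_floor between 0.01 and 0.053 m and contact force between the fingers and pack_c below 0.2 N and x of pack_d in the frame of sled_floor between -0.05 and 0.05 m and y of pack_d in the frame of sled_floor between -0.128 and 0.128 m and z of pack_d in the frame of sled_floor between 0.01 and 0.053 m and contact force between the fingers and pack_d below 0.2 N), for 0.2 s.
2. the sled has then been pushed home into its detent (value of joint sled above 0.076 m), for 0.2 s.
At the end, for the whole second after the job is handed in: Every pack present lies or stands inside the sled (its centre within 50 mm of the sled's centre line, 128 mm along it, and less than 53 mm above its floor), released and at rest, and the sled rests in its detent (travel over 76 mm) (all of step 1 and value of joint sled above 0.076 m and velocity of joint sled below 0.01 m/s); the robot touches nothing.
It fails at once if the grinder (tool) was shoved aside (over 30 mm) (distance of grinder from where it was at the start of the episode above 0.03 m).
It fails at once if the discs (stack) was shoved aside (over 30 mm) (distance of discs from where it was at the start of the episode above 0.03 m).
It fails at once if the offcut (tube) was shoved aside (over 30 mm) (distance of offcut from where it was at the start of the episode above 0.03 m).
Of pack_a, pack_b, pack_c only 2 to 3 are there at a start; the rules pass over those that are not, and their reading is None.
At some moment in a run one of pack_d may be knocked a few centimetres aside while the robot is not near it.
Once in a run the grip may slacken for a moment while it holds something.
It also fails if it takes over 210 s, if anything falls off the work surface, if the arm or the gripper's body presses on something with over 40 N, if the wrist force passes 120 N, or if a joint passes its speed limit or range.

## Robot

A 7-joint arm with a two-finger parallel gripper is mounted at the origin on the work surface. World frame = base frame: x ahead of the robot, y to its left, z up, the work surface at z = 0. Lengths are in m, angles in rad, forces in N, time in s.
With the tool pointing down it reaches from about 0.425 to 0.95 m from the base axis. Payload 4.7 kg.
Tool frame: the origin (TCP) lies at the very end of the fingers, on their centre line; the grasp point (between the pads) lies robot.pinch_z behind it (robot.pinch_z is the distance from the TCP to the grasp point, in m); z points along the fingers, y is the direction in which the jaws open and shut (so a half turn about z gives the same grasp; the last joint's range is limited). The gripper opens to 85 mm and grips with 20 to 120 N. Pads are 22 mm wide; open, the fingers measure 114 mm over their backs; the gripper's body (76 mm by 85 mm) begins 54 mm behind the grasp point. The pads swing forward as they close: fully open they stand 13 mm farther back than shut.
Start: joints at [-1.285, 0.469, -0.049, 1.532, 0.024, 1.141, -0.082], TCP at [0.209, 0.642, 0.197] pointing down, gripper open.
Joint ranges: [-2.59, 2.59], [-0.33, 1.99], [-1.39, 1.29], [0.1, 2.45], [-1.04, 4.18], [0.21, 1.99], [-2.66, 2.66]. Speed limits (rad/s): [2.57, 2.57, 3.14, 3.14, 3.14, 3.14, 3.14].

## Interface

Orientations are given as a rotation vector (axis times angle).
In Python, from station import robot gives the robot as it stands. The module is installed in compiled form; this text tells all that it offers.
- The arm moves only by the tool send_rows, never from a script. Its arguments are lists of equal length, an entry for each row: "dp": the shift along the tool's x, y, z scaled (see below), a list of three; "turn": the turn, a rotation vector about the tool's x, y, z scaled (see below), a list of three; "gripper": the closure in counts, from 0 (fully open) to 255 (shut). A call has exactly 5 rows; each row is the pose to reach, as a shift and turn from the pose commanded when the call began, along the tool's axes at that moment; what a row does not reach only later rows make up. The controller multiplies each number of a shift by 100 cm and each number of a turn by 2 rad. A row lasts 1/12 s, in which the tool goes at most 41.7 mm and 7.16 degrees, less where a joint would pass 70% of its speed; a pose out of reach is approached as far as the arm can. A call with a number of a shift or a turn outside -1 to 1 is refused whole. A call with a gripper value outside its range is refused whole. The fingers move at their own pace and stop on an object; "grip_force" is the grip in N (left out, the last holds). Time passes only in rows, so rows that repeat a pose let the fingers close, or fill a call up. It gives the time, the measured TCP pose, the force and the opening at its end, in the units of the state.
- robot.get_state(): the state, without advancing time (a new reading comes with each control period).
- robot.snapshot(name): name is "scene" or "top" or "wrist"; returns a dict with "color" (400x640x3 uint8, red, green, blue), "z_map" (400x640 float32, m along the optical axis (not along the pixel's ray), 0 where there is no reading), "camera_matrix" (3x3 intrinsics, pixels), "extrinsics" (4x4, takes a point from world to camera coordinates); the wrist camera has in their place "tool_from_camera" (4x4, takes a point from camera to tool coordinates, whose origin is the TCP and whose axes are the flange's). Camera axes: x right, y up, looking along -z (the intrinsics and any distortion apply to the point x, -y, -z); pixel columns grow to the right and rows downward; lengths in m; the calibration is good to about 2 mm. A picture is of the moment at which its call begins: read the wrist's pose just before it.
- robot.hand_in(): hands the job in, once; it reports no verdict.
The state is a dict: "t": time; "q": joint angles; "dq": joint speeds; "joint_torque": joint torques, N m; "ee_pos": TCP position; "tcp_rot": TCP orientation; "contact_force": force on the tool from outside, world axes, zero at the start; "moment": the same for the moment, N m; "grip_width": finger opening in m.
Only numpy, scipy, OpenCV 4.12 (cv2) and the standard library are available. Lean on these libraries where they do the work, as an engineer would, in place of code of your own. Each camera call takes 0.05 s, during which the arm holds its last target.

## Working session

There is one attempt and no reset: what is moved stays moved. The work goes in short steps, Python scripts to look and compute and a tool call to move; the robot and the scene stay as the last step left them, time stands still between calls to the robot, and variables do not carry over. Pictures are saved under pics/ and viewed, and the job is handed in when it is done.

Besides the shell and the picture viewer there is one more tool, called after "Call:" by a JSON object that holds its "fn" and its "kwargs". send_rows: Moves the arm, as the interface text tells. Its arguments: {"type":"object","properties":{"dp":{"type":"array","items":{"type":"array","items":{"type":"number","minimum":-1,"maximum":1}}},"turn":{"type":"array","items":{"type":"array","items":{"type":"number","minimum":-1,"maximum":1}}},"gripper":{"type":"array","items":{"type":"number"}},"grip_force":{"type":"number"}},"required":["dp","turn","gripper"]}

```bash
mkdir -p pics; ls
cat > h.py <<'E'
import numpy as np, cv2
from scipy.spatial.transform import Rotation as R
from station import robot
def save(n,im): cv2.imwrite('pics/'+n+'.png',cv2.cvtColor(im,cv2.COLOR_RGB2BGR))
def T_world_cam(s,st=None):
    if 'extrinsics' in s: return np.linalg.inv(s['extrinsics'])
    T=np.eye(4);T[:3,:3]=R.from_rotvec(st['tcp_rot']).as_matrix();T[:3,3]=st['ee_pos']
    return T@s['tool_from_camera']
def cloud(s,T):
    K=s['camera_matrix'];z=s['z_map'];v,u=np.mgrid[:z.shape[0],:z.shape[1]]
    x=(u-K[0,2])/K[0,0]*z;y=(v-K[1,2])/K[1,1]*z
    P=np.stack([x,-y,-z],-1)@T[:3,:3].T+T[:3,3]
    P[z==0]=np.nan
    return P
def proj(s,T,p):
    K=s['camera_matrix'];p=np.atleast_2d(p);c=(p-T[:3,3])@T[:3,:3]
    return np.stack([K[0,0]*c[:,0]/-c[:,2]+K[0,2],K[1,1]*-c[:,1]/-c[:,2]+K[1,2]],-1)
E
python3 - <<'E'
from h import *
print({k:np.round(v,3) if not isinstance(v,dict) else v for k,v in robot.get_state().items()}, robot.pinch_z)
for n in ['scene','top','wrist']:
    st=robot.get_state();s=robot.snapshot(n);save(n+'0',s['color']);T=T_world_cam(s,st)
    print(n,s['camera_matrix'],T.round(3),[k for k in s])
    np.savez('pics/'+n+'0.npz',T=T,**{k:s[k] for k in s if isinstance(s[k],np.ndarray)})
E
```

```text
pics
{'t': np.float64(0.0), 'q': array([-1.285,  0.469, -0.049,  1.534,  0.024,  1.141, -0.082]), 'dq': array([ 0.001,  0.001, -0.001,  0.001, -0.001,  0.   ,  0.001]), 'joint_torque': array([-0.0000e+00, -5.1031e+01, -4.7000e-02, -2.3772e+01,  1.1000e-02,
        8.0000e-03,  0.0000e+00]), 'ee_pos': array([0.209, 0.641, 0.196]), 'tcp_rot': array([-4.920e-01, -3.103e+00,  3.000e-03]), 'contact_force': array([-0.58 , -0.713, -0.201]), 'moment': array([ 0.02 , -0.015, -0.005]), 'grip_width': np.float64(0.085)} 0.0187
scene [[413.14595447   0.         323.50075333]
 [  0.         413.14595447 198.15525113]
 [  0.           0.           1.        ]] [[-0.833 -0.377  0.405  1.003]
 [ 0.554 -0.58   0.597  0.554]
 [ 0.01   0.722  0.692  0.836]
 [ 0.     0.     0.     1.   ]] ['color', 'z_map', 'camera_matrix', 'extrinsics']
top [[413.22885182   0.         326.19437136]
 [  0.         413.22885182 200.6700532 ]
 [  0.           0.           1.        ]] [[ 0.021  0.994 -0.108  0.417]
 [-1.     0.023  0.017 -0.089]
 [ 0.02   0.108  0.994  1.51 ]
 [ 0.     0.     0.     1.   ]] ['color', 'z_map', 'camera_matrix', 'extrinsics']
wrist [[337.25050697   0.         313.77932906]
 [  0.         337.25050697 193.69082563]
 [  0.           0.           1.        ]] [[ 0.309 -0.911 -0.272  0.139]
 [ 0.951  0.296  0.09   0.663]
 [-0.002 -0.286  0.958  0.374]
 [ 0.     0.     0.     1.   ]] ['color', 'z_map', 'camera_matrix', 'tool_from_camera']
```

View pics/scene0.png

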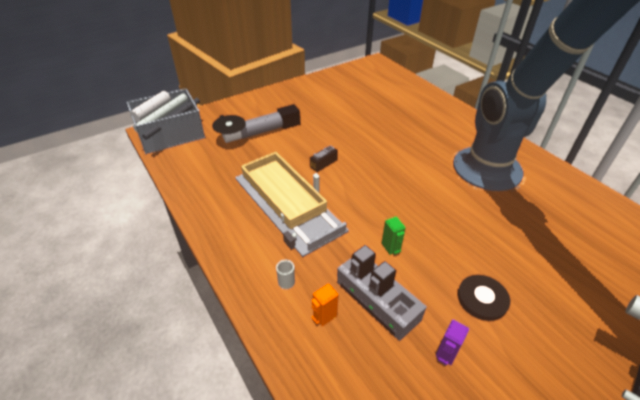

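View pics/top0.png

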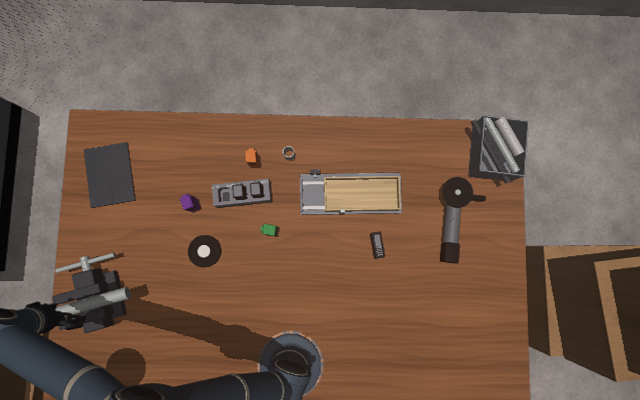

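View pics/wrist0.png

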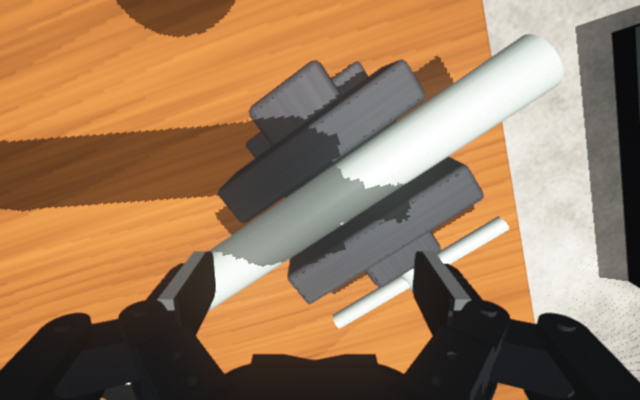

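The scene view shows two packs latched in the charger at (362,262) and (382,278), with the third bay empty at (402,304). The sled is at (285,190), its lug at (317,182) and pack_d at (323,158). In the top view the charger is at (242,192), the sled at (360,194), the lug at about (343,211) and pack_d at (378,245). Next I'll measure these from the depth maps.

Run:
```python
from h import *
t=np.load('pics/top0.npz');s=np.load('pics/scene0.npz')
P=cloud(t,t['T']);Q=cloud(s,s['T'])
for n,(u0,u1,v0,v1),im in [('a',(200,420,130,270),t['color']),('b',(230,440,140,340),s['color'])]:
    c=im[v0:v1,u0:u1];c=cv2.resize(c,None,fx=3.6 if n=='a' else 3,fy=3.6 if n=='a' else 3,interpolation=cv2.INTER_CUBIC);save('crop'+n,c)
def fit(P,box,zl,name):
    m=(P[...,0]>box[0])&(P[...,0]<box[1])&(P[...,1]>box[2])&(P[...,1]<box[3])&(P[...,2]>zl[0])&(P[...,2]<zl[1])
    p=P[m]
    if len(p)<5: print(name,len(p));return
    r=cv2.minAreaRect(p[:,:2].astype(np.float32)*1000)
    print(name,len(p),'rect c',np.round(r[0],1),'size',np.round(r[1],1),'ang',round(r[2],2),'med',np.round(np.median(p,0),4), 'zmax',p[:,2].max().round(4))
for nm,C in [('top',P),('scene',Q)]:
    print(nm)
    for px,l in ([((378,245),'d'),((239,190),'p1'),((257,190),'p2'),((224,194),'bay'),((360,194),'floor'),((343,211),'lug'),((450,250),'grin'),((316,195),'trk'),((320,300),'bench'),((204,251),'disc'),((289,153),'off'),((315,173),'blk')] if nm=='top' else [((323,158),'d'),((362,256),'p1'),((382,274),'p2'),((285,190),'floor'),((317,178),'lug'),((320,230),'trk'),((290,237),'blk'),((500,250),'bench')]):
        print(l,C[px[1],px[0]].round(4))
```

```text
top
d [ 0.4234 -0.3008  0.0477]
p1 [0.5975 0.1813 0.123 ]
p2 [0.5995 0.1214 0.1188]
bay [0.5948 0.2544 0.0215]
floor [ 0.6067 -0.2377  0.0201]
lug [ 0.5364 -0.1721  0.1003]
grin [ 0.4113 -0.552   0.0604]
trk [ 0.6005 -0.0777  0.0097]
bench [ 0.2227 -0.101  -0.0048]
disc [0.389  0.3168 0.0165]
off [0.756  0.0262 0.0022]
blk [ 0.6771 -0.0724  0.0368]
scene
d [ 0.4405 -0.2799  0.0431]
p1 [0.6142 0.1348 0.1204]
p2 [0.6089 0.1966 0.1219]
floor [ 0.5994 -0.2403  0.0192]
lug [ 0.5402 -0.1601  0.096 ]
trk [ 0.5953 -0.0606  0.0109]
blk [ 0.6852 -0.0628  0.037 ]
bench [ 0.235   0.2447 -0.0013]
```

```bash
ls pics
```

```text
cropa.png
cropb.png
scene0.npz
scene0.png
top0.npz
top0.png
wrist0.npz
wrist0.png
```

View pics/cropa.png

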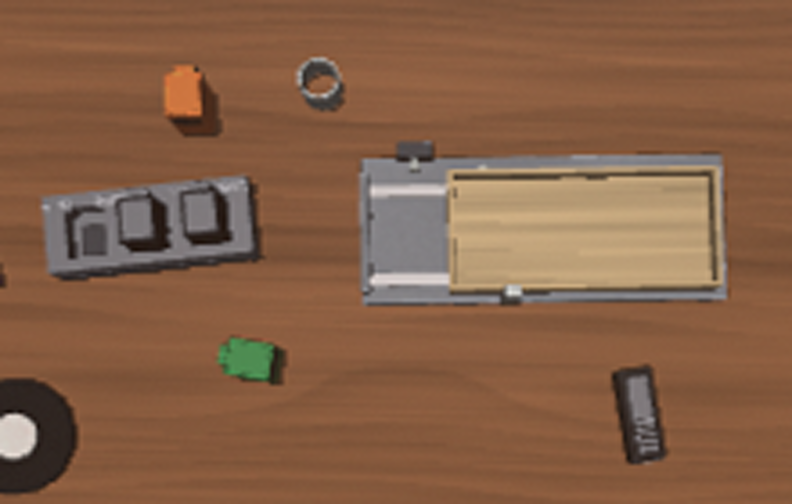

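View pics/cropb.png

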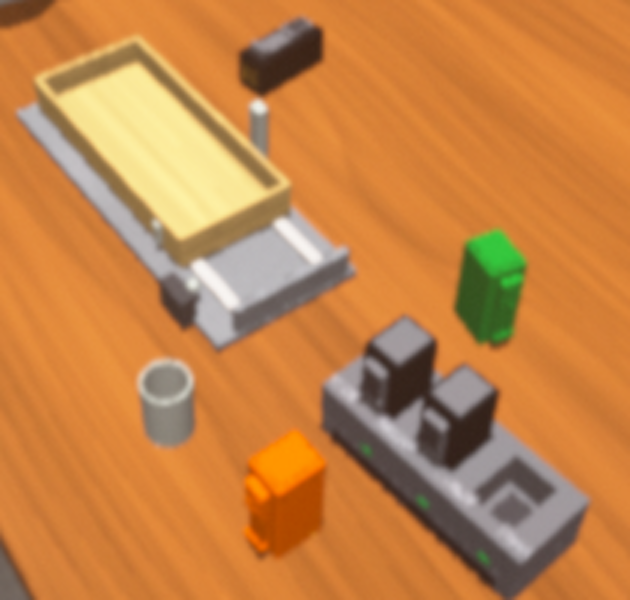

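The tabs on both charger packs face away from the robot, which is about world +x. That makes the empty bay bay 3 and the packs pack_a (near y≈0.13) and pack_b (near y≈0.19). The sled runs toward world +y, with its lug on the robot side. I'll move up and over the charger to measure with the wrist camera.

```bash
cat >> h.py <<'E'
def Rt(psi):
    c,s=np.cos(psi),np.sin(psi)
    return np.array([[-s,c,0],[c,s,0],[0,0,-1.]])
def plan(p,psi_deg):
    st=robot.get_state();R0=R.from_rotvec(st['tcp_rot']).as_matrix()
    dp=R0.T@(np.array(p)-st['ee_pos']);tu=R.from_matrix(R0.T@Rt(np.radians(psi_deg))).as_rotvec()/2
    print('t',round(float(st['t']),2),'tcp',np.round(st['ee_pos'],4),'psi',round(float(np.degrees(np.arctan2(R0[1,1],R0[0,1]))),2),'w',round(float(st['grip_width']),4),'F',np.round(st['contact_force'],1))
    print('dp',np.round(dp,4),'turn',np.round(tu,4),'rows_p',round(float(np.linalg.norm(dp)/.0417),1),'rows_t',round(float(np.linalg.norm(tu)*2/.125),1))
E
python3 -c "
from h import *
plan([.6,.14,.30],6)
plan([.209,.641,.30],72)"
```

```text
t 0.15 tcp [0.2089 0.6414 0.1964] psi 71.96 w 0.0853 F [ 0.3 -0.   0.2]
dp [-0.5272 -0.3558 -0.1031] turn [-6.000e-04  4.000e-04  5.756e-01] rows_p 15.5 rows_t 9.2
t 0.15 tcp [0.2089 0.6414 0.1964] psi 71.96 w 0.0853 F [ 0.3 -0.   0.2]
dp [-0.0003 -0.0005 -0.1036] turn [-0.0007  0.     -0.0003] rows_p 2.5 rows_t 0.0
```

Call:
{"fn": "send_rows", "kwargs": {"dp": [[0,0,-0.04],[0,0,-0.08],[-0.03,-0.02,-0.103],[-0.065,-0.04,-0.103],[-0.1,-0.065,-0.103]], "turn": [[0,0,0],[0,0,0],[0,0,0.04],[0,0,0.08],[0,0,0.12]], "gripper": [0,0,0,0,0]}}

```text
t: 0.57
ee_pos: [0.2839, 0.5506, 0.302]
tcp_rot: [0.863, 3.02, 0.006]
contact_force: [1.2, -0.6, -1.0]
grip_width: 0.0855
```

```bash
python3 -c "
from h import *
plan([.6,.14,.30],6)"
```

```text
t 0.57 tcp [0.2839 0.5506 0.302 ] psi 58.11 w 0.0855 F [ 1.2 -0.6 -1. ]
dp [-0.4853 -0.1817  0.001 ] turn [ 0.0018 -0.0012  0.4548] rows_p 12.4 rows_t 7.3
```

Call:
{"fn": "send_rows", "kwargs": {"dp": [[-0.038,-0.014,0],[-0.076,-0.028,0],[-0.114,-0.043,0],[-0.152,-0.057,0],[-0.19,-0.071,0]], "turn": [[0,0,0.05],[0,0,0.1],[0,0,0.15],[0,0,0.2],[0,0,0.25]], "gripper": [0,0,0,0,0]}}

```text
t: 0.98
ee_pos: [0.408, 0.3877, 0.3001]
tcp_rot: [-1.588, -2.711, 0.0]
contact_force: [0.3, 0.2, 0.5]
grip_width: 0.0856
```

```bash
python3 -c "
from h import *
plan([.6,.14,.30],6)"
```

```text
t 0.98 tcp [0.408  0.3877 0.3001] psi 29.28 w 0.0856 F [0.3 0.2 0.5]
dp [-3.10e-01  4.63e-02  1.00e-04] turn [-1.000e-04 -1.000e-04  2.032e-01] rows_p 7.5 rows_t 3.3
```

Call:
{"fn": "send_rows", "kwargs": {"dp": [[-0.039,0.006,0],[-0.078,0.012,0],[-0.117,0.018,0],[-0.156,0.024,0],[-0.195,0.029,0]], "turn": [[0,0,0.04],[0,0,0.08],[0,0,0.12],[0,0,0.16],[0,0,0.203]], "gripper": [0,0,0,0,0]}}

```text
t: 1.4
ee_pos: [0.5294, 0.2327, 0.3001]
tcp_rot: [-2.1, -2.336, -0.0]
contact_force: [-0.3, 1.3, -0.5]
grip_width: 0.0851
```

```bash
python3 -c "
from h import *
plan([.6,.14,.30],6)"
```

```text
t 1.4 tcp [0.5294 0.2327 0.3001] psi 6.08 w 0.0851 F [-0.3  1.3 -0.5]
dp [-0.0997  0.0604  0.0001] turn [-0.0001 -0.0001  0.0007] rows_p 2.8 rows_t 0.0
```

Call:
{"fn": "send_rows", "kwargs": {"dp": [[-0.035,0.02,0],[-0.07,0.04,0],[-0.1,0.06,0],[-0.1,0.06,0],[-0.1,0.06,0]], "turn": [[0,0,0],[0,0,0],[0,0,0],[0,0,0],[0,0,0]], "gripper": [0,0,0,0,0]}}

```text
t: 1.82
ee_pos: [0.6001, 0.1388, 0.2997]
tcp_rot: [2.102, 2.334, -0.002]
contact_force: [-0.0, 0.1, 1.0]
grip_width: 0.0856
```

```bash
cat >> h.py <<'E'
def look(n,name='wrist'):
    st=robot.get_state();s=robot.snapshot(name);save(n,s['color']);T=T_world_cam(s,st)
    np.savez('pics/'+n+'.npz',T=T,**{k:s[k] for k in s if isinstance(s[k],np.ndarray)})
    return s,T
E
python3 -c "
from h import *
plan([.6,.14,.30],6)
look('w1')"
```

```text
t 1.82 tcp [0.6001 0.1388 0.2997] psi 6.0 w 0.0856 F [-0.   0.1  1. ]
dp [ 0.0012  0.0001 -0.0003] turn [-0.0004  0.0005  0.    ] rows_p 0.0 rows_t 0.0
```

View pics/w1.png

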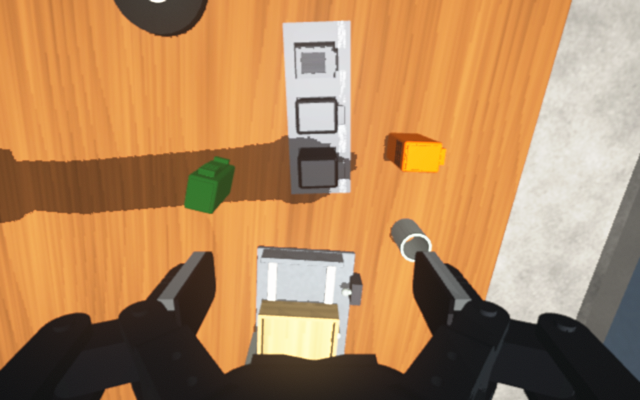

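The wrist view shows the charger at (318,105) with pack_b's top at (316,115), pack_a's top at (318,167) and the empty bay at (313,62). The sled's front is at (300,300). I'll fit positions from the depth.

```bash
cat >> h.py <<'E'
def rect(P,seed,zl,rad=0.15,verbose=''):
    z=P[...,2];m=((z>zl[0])&(z<zl[1])&(np.hypot(P[...,0]-seed[0],P[...,1]-seed[1])<rad)).astype(np.uint8)
    n,l=cv2.connectedComponents(m,connectivity=4)
    best=None
    for i in range(1,n):
        q=P[l==i]
        if len(q)<15: continue
        d=np.hypot(*(np.median(q[:,:2],0)-seed))
        if best is None or d<best[0]: best=(d,q)
    if best is None: print(verbose,'none');return None
    q=best[1];lo,hi=q[:,:2].min(0),q[:,:2].max(0)
    r=cv2.minAreaRect((q[:,:2]*1000).astype(np.float32))
    print(verbose,'n',len(q),'c',np.round(r[0],1),'size',np.round(r[1],1),'ang',round(r[2],2),'zmed',np.median(q[:,2]).round(4))
    return q
E
python3 - <<'E'
from h import *
w=np.load('pics/w1.npz');P=cloud(w,w['T'])
for px in [(316,115),(318,167),(313,62),(295,45),(345,100),(100,300),(300,340),(315,180)]: print(px,P[px[1],px[0]].round(4))
rect(P,(.60,.186),(.105,.13),.05,'packb')
rect(P,(.60,.126),(.105,.13),.05,'packa')
rect(P,(.60,.19),(.045,.075),.15,'charger')
rect(P,(.60,.19),(.045,.13),.15,'charger all')
t=np.load('pics/top0.npz');P=cloud(t,t['T'])
print('top')
rect(P,(.60,.186),(.105,.13),.05,'packb')
rect(P,(.60,.126),(.105,.13),.05,'packa')
rect(P,(.60,.19),(.045,.13),.15,'charger all')
rect(P,(.60,-.2),(.005,.1),.3,'track')
rect(P,(.60,-.24),(.042,.065),.3,'sled rim')
rect(P,(.43,-.3),(.025,.065),.08,'d')
rect(P,(.53,-.17),(.075,.12),.05,'lug')
t=np.load('pics/scene0.npz');P=cloud(t,t['T'])
print('scene')
rect(P,(.60,.186),(.11,.13),.05,'packb')
rect(P,(.60,.126),(.11,.13),.05,'packa')
rect(P,(.60,.19),(.045,.13),.15,'charger all')
rect(P,(.60,-.2),(.005,.1),.3,'track')
rect(P,(.60,-.24),(.045,.06),.3,'sled rim')
rect(P,(.43,-.3),(.025,.065),.08,'d')
rect(P,(.53,-.17),(.075,.12),.05,'lug')
E
```

```text
(316, 115) [0.5967 0.1884 0.121 ]
(318, 167) [0.6047 0.134  0.12  ]
(313, 62) [0.5872 0.2464 0.0267]
(295, 45) [0.5637 0.2625 0.0357]
(345, 100) [0.63   0.2056 0.0597]
(100, 300) [ 0.2801 -0.1477  0.0025]
(300, 340) [ 0.61   -0.1729  0.0239]
(315, 180) [0.603  0.1194 0.1207]
packb n 1594 c [600.5 187.6] size [52.5 36. ] ang 5.65 zmed 0.119
packa n 1460 c [608.4 128.1] size [52.7 36.3] ang 8.04 zmed 0.1189
charger n 6068 c [599.3 187.3] size [ 75.4 200.4] ang 7.74 zmed 0.0611
charger all n 9360 c [599.3 187.3] size [ 75.4 200.4] ang 7.74 zmed 0.0617
top
packb n 147 c [600.8 186.8] size [52.8 35.2] ang 4.67 zmed 0.118
packa n 151 c [607.9 127.3] size [52.1 36.8] ang 10.34 zmed 0.1174
charger all n 1119 c [599.7 187.6] size [ 77.7 201.3] ang 7.65 zmed 0.0624
track n 4092 c [ 619.6 -204. ] size [173.5 377.4] ang 2.24 zmed 0.0208
sled rim n 357 c [ 608.  -242.6] size [121.2 270.6] ang 2.26 zmed 0.052
d n 281 c [ 425.  -300.8] size [92.9 37.4] ang 9.84 zmed 0.0468
lug n 19 c [ 538.2 -168.9] size [14.2 10.5] ang 89.99 zmed 0.0987
scene
packb n 315 c [598.  189.6] size [44.9 35.9] ang 7.68 zmed 0.1174
packa n 288 c [605.8 130.3] size [44.9 36.1] ang 6.98 zmed 0.1176
charger all n 3007 c [600.8 189.2] size [ 78.9 201.8] ang 7.47 zmed 0.0611
track n 5655 c [ 615.1 -200.2] size [163.1 371.8] ang 1.1 zmed 0.0214
sled rim n 607 c [ 604.3 -239.9] size [130.9 275.9] ang 2.2 zmed 0.0502
d n 320 c [ 428.1 -297.4] size [93. 40.] ang 10.63 zmed 0.043
lug n 56 c [ 541.4 -166.4] size [16.4 12.2] ang 81.65 zmed 0.0915
```

The charger fit agrees across all three cameras: yaw about 7.65°, origin (0.5975, 0.187), pack tops at z≈0.118. The pack_a grasp target is (0.606, 0.128) at yaw 7.65°.

```bash
python3 -c "
from h import *
plan([.606,.128,.16],7.65)
plan([.606,.128,.073],7.65)"
```

```text
t 1.87 tcp [0.5991 0.1414 0.2996] psi 6.23 w 0.0853 F [ 0.1  0.5 -0.2]
dp [-0.0141  0.0056  0.1396] turn [-0.0006 -0.0002 -0.0124] rows_p 3.4 rows_t 0.2
t 1.87 tcp [0.5991 0.1414 0.2996] psi 6.23 w 0.0853 F [ 0.1  0.5 -0.2]
dp [-0.0141  0.0057  0.2266] turn [-0.0006 -0.0002 -0.0124] rows_p 5.4 rows_t 0.2
```

```bash
python3 -c "
from h import *
for i in range(8):
    st=robot.get_state();R0=R.from_rotvec(st['tcp_rot']).as_matrix()
    print(st['t'].round(2),st['ee_pos'].round(4),np.degrees(np.arctan2(R0[1,1],R0[0,1])).round(2),R0[:2,2].round(4)); robot.snapshot('wrist')
"
```

```text
Traceback (most recent call last):
AttributeError: 'float' object has no attribute 'round'
```

```bash
python3 -c "
from h import *
for i in range(8):
    st=robot.get_state();R0=R.from_rotvec(st['tcp_rot']).as_matrix()
    print(st['t'],np.round(st['ee_pos'],4),np.degrees(np.arctan2(R0[1,1],R0[0,1])).round(2),R0[:2,2].round(4),np.round(st['q'],4)); robot.snapshot('wrist')
"
```

```text
1.8667 [0.5991 0.1414 0.2996] 6.23 [-0.0012  0.0002] [-0.6161  0.3124  0.42    1.5624 -0.131   1.2958 -0.0696]
1.9167 [0.5986 0.1429 0.2997] 6.38 [-0.0013  0.0007] [-0.6175  0.3119  0.4187  1.5627 -0.1311  1.2958 -0.0695]
1.9667 [0.5984 0.1435 0.2998] 6.46 [-0.0012  0.0009] [-0.6183  0.3116  0.4182  1.5627 -0.1309  1.2958 -0.0695]
2.0167 [0.5984 0.1437 0.3   ] 6.49 [-0.0009  0.0009] [-0.6187  0.3114  0.4183  1.5627 -0.1308  1.2958 -0.0694]
2.0667 [0.5985 0.1436 0.3001] 6.49 [-0.0006  0.0008] [-0.6188  0.3113  0.4185  1.5626 -0.1307  1.2957 -0.0693]
2.1167 [0.5986 0.1434 0.3002] 6.47 [-0.0003  0.0007] [-0.6188  0.3112  0.4189  1.5625 -0.1306  1.2957 -0.0693]
2.1667 [0.5987 0.1431 0.3002] 6.44 [-0.0002  0.0006] [-0.6186  0.3112  0.4193  1.5624 -0.1305  1.2957 -0.0692]
2.2167 [0.5988 0.1428 0.3003] 6.42 [-0.0001  0.0005] [-0.6184  0.3113  0.4196  1.5623 -0.1305  1.2957 -0.0692]
```

```bash
python3 -c "
from h import *
plan([.606,.128,.15],7.65)"
```

```text
t 2.27 tcp [0.5989 0.1425 0.3003] psi 6.39 w 0.0856 F [0.2 0.4 0.4]
dp [-0.0152  0.0054  0.1503] turn [ 0.0001 -0.0002 -0.011 ] rows_p 3.6 rows_t 0.2
```

Call:
{"fn": "send_rows", "kwargs": {"dp": [[-0.015,0.005,0.03],[-0.015,0.005,0.06],[-0.015,0.005,0.09],[-0.015,0.005,0.12],[-0.015,0.005,0.15]], "turn": [[0,0,-0.011],[0,0,-0.011],[0,0,-0.011],[0,0,-0.011],[0,0,-0.011]], "gripper": [0,0,0,0,0]}}

```text
t: 2.68
ee_pos: [0.6057, 0.1276, 0.1491]
tcp_rot: [2.069, 2.364, 0.001]
contact_force: [0.5, -0.1, -0.2]
grip_width: 0.0859
```

Call:
{"fn": "send_rows", "kwargs": {"dp": [[0,0,0],[0,0,0],[0,0,0],[0,0,0],[0,0,0]], "turn": [[0,0,0],[0,0,0],[0,0,0],[0,0,0],[0,0,0]], "gripper": [0,0,0,0,0]}}

```text
t: 3.1
ee_pos: [0.6073, 0.1276, 0.1525]
tcp_rot: [2.069, 2.362, 0.006]
contact_force: [-0.2, -0.2, -0.4]
grip_width: 0.0854
```

Run:
```python
from h import *
plan([.606,.128,.15],7.65)
s,T=look('w2')
P=cloud(s,T)
rect(P,(.60,.186),(.105,.13),.05,'packb')
rect(P,(.60,.126),(.105,.13),.05,'packa')
rect(P,(.60,.19),(.045,.13),.15,'charger all')
plan([.606,.128,.073],7.65)
```

```text
t 3.1 tcp [0.6073 0.1276 0.1525] psi 7.57 w 0.0854 F [-0.2 -0.2 -0.4]
dp [ 0.0006 -0.0013  0.0025] turn [ 0.002  -0.0004 -0.0007] rows_p 0.1 rows_t 0.0
packb n 4511 c [601.  187.5] size [52.1 35.8] ang 7.55 zmed 0.1191
packa n 3821 c [608.8 127.9] size [52.3 36.8] ang 7.66 zmed 0.119
charger all n 18893 c [601.4 176.6] size [ 76.3 178.7] ang 7.7 zmed 0.0624
t 3.15 tcp [0.607  0.1275 0.1521] psi 7.57 w 0.0852 F [ 0.6  0.3 -0.5]
dp [ 0.0005 -0.0012  0.0791] turn [ 0.0017 -0.0004 -0.0007] rows_p 1.9 rows_t 0.0
```

View pics/w2.png

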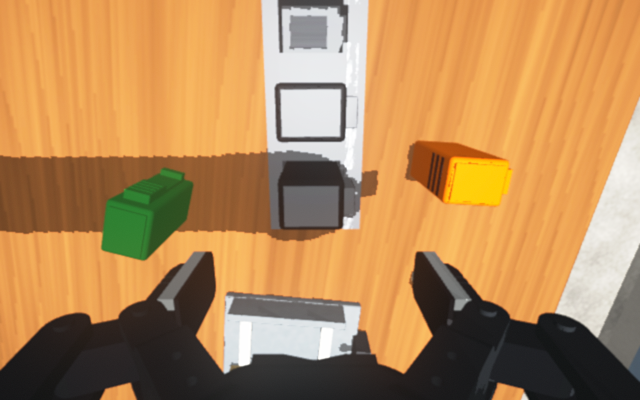

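The second view puts pack_a's casing-plus-tab centre at (608.8, 127.9) mm with the tab on the +x side at (350,195), so the target stands. The jaws straddle it, so I'll descend and squeeze at 50 N.

Call:
{"fn": "send_rows", "kwargs": {"dp": [[0,-0.001,0.02],[0,-0.001,0.04],[0,-0.001,0.06],[0,-0.001,0.079],[0,-0.001,0.079]], "turn": [[0,0,0],[0,0,0],[0,0,0],[0,0,0],[0,0,0]], "gripper": [0,0,0,0,0], "grip_force": 50}}

```text
t: 3.57
ee_pos: [0.6026, 0.1269, 0.0685]
tcp_rot: [-2.068, -2.361, 0.007]
contact_force: [-0.5, -0.3, -0.3]
grip_width: 0.0855
```

Call:
{"fn": "send_rows", "kwargs": {"dp": [[0,0,0],[0,0,0],[0,0,0],[0,0,0],[0,0,0]], "turn": [[0,0,0],[0,0,0],[0,0,0],[0,0,0],[0,0,0]], "gripper": [0,20,60,120,160]}}

```text
t: 3.98
ee_pos: [0.6056, 0.1273, 0.0723]
tcp_rot: [2.07, 2.362, 0.003]
contact_force: [-0.9, 0.6, 2.2]
grip_width: 0.0436
```

Call:
{"fn": "send_rows", "kwargs": {"dp": [[0,0,0],[0,0,0],[0,0,0],[0,0,0],[0,0,0]], "turn": [[0,0,0],[0,0,0],[0,0,0],[0,0,0],[0,0,0]], "gripper": [200,200,200,200,200]}}

```text
t: 4.4
ee_pos: [0.606, 0.1274, 0.0726]
tcp_rot: [2.069, 2.362, 0.004]
contact_force: [-0.5, 0.4, 6.3]
grip_width: 0.0424
```

Call:
{"fn": "send_rows", "kwargs": {"dp": [[0,0,-0.01],[0,0,-0.02],[0,0,-0.03],[0,0,-0.04],[0,0,-0.05]], "turn": [[0,0,0],[0,0,0],[0,0,0],[0,0,0],[0,0,0]], "gripper": [200,200,200,200,200]}}

```text
t: 4.82
ee_pos: [0.6045, 0.1269, 0.1212]
tcp_rot: [-2.07, -2.362, 0.003]
contact_force: [0.7, -0.9, 0.3]
grip_width: 0.0185
```

Call:
{"fn": "send_rows", "kwargs": {"dp": [[0,0,-0.02],[0,0,-0.04],[0,0,-0.06],[0,0,-0.08],[0,0,-0.08]], "turn": [[0,0,0],[0,0,0],[0,0,0],[0,0,0],[0,0,0]], "gripper": [200,200,200,200,200]}}

```text
t: 5.23
ee_pos: [0.6082, 0.1273, 0.2082]
tcp_rot: [2.067, 2.358, 0.016]
contact_force: [0.4, -0.1, 0.2]
grip_width: 0.0185
```

Run:
```python
from h import *
plan([.606,.128,.20],7.65)
s,T=look('w3')
s,T=look('t3','top')
```

```text
t 5.23 tcp [0.6082 0.1273 0.2082] psi 7.53 w 0.0185 F [ 0.4 -0.1  0.2]
dp [ 0.001  -0.0022  0.0081] turn [ 0.0056 -0.0012 -0.001 ] rows_p 0.2 rows_t 0.1
```

View pics/w3.png

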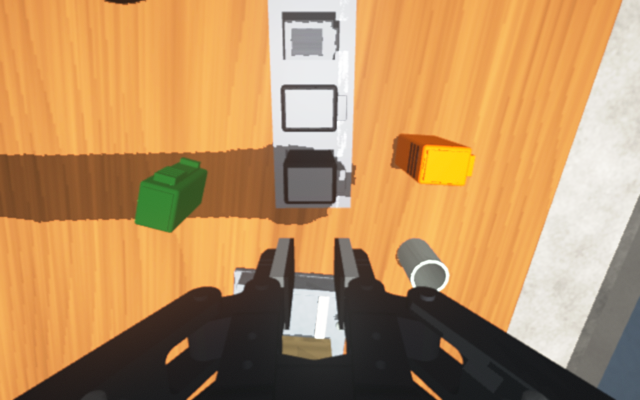

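The jaws came up empty. Pack_a is still in its bay at (312,175), and the width fell from 42 to 18 mm during the lift, so either the grip slackened for a moment or the pads slid off. I'll open, go back in slightly lower and lift in small checked steps.

Call:
{"fn": "send_rows", "kwargs": {"dp": [[0,0,0],[0,0,0],[0,0,0],[0,0,0],[0,0,0]], "turn": [[0,0,0],[0,0,0],[0,0,0],[0,0,0],[0,0,0]], "gripper": [0,0,0,0,0]}}

```text
t: 5.75
ee_pos: [0.6046, 0.1271, 0.2006]
tcp_rot: [-2.07, -2.363, 0.002]
contact_force: [0.4, -1.0, -0.9]
grip_width: 0.0776
```

Run:
```python
from h import *
s,T=look('w4')
P=cloud(s,T)
rect(P,(.60,.186),(.105,.13),.05,'packb')
rect(P,(.60,.126),(.105,.13),.05,'packa')
s,T=look('s4','scene')
c=s['color'][190:340,300:440];save('s4c',cv2.resize(c,None,fx=4,fy=4,interpolation=cv2.INTER_CUBIC))
plan([.606,.1275,.070],7.65)
```

```text
packb n 3073 c [601.  187.5] size [52.2 35.4] ang 7.59 zmed 0.119
packa n 2667 c [609.1 128.2] size [52.3 35.8] ang 7.68 zmed 0.119
t 5.85 tcp [0.6048 0.1271 0.2009] psi 7.56 w 0.0857 F [0.3 0.  1.2]
dp [0.0003 0.0013 0.1309] turn [-0.0003  0.0001 -0.0008] rows_p 3.1 rows_t 0.0
```

View pics/s4c.png

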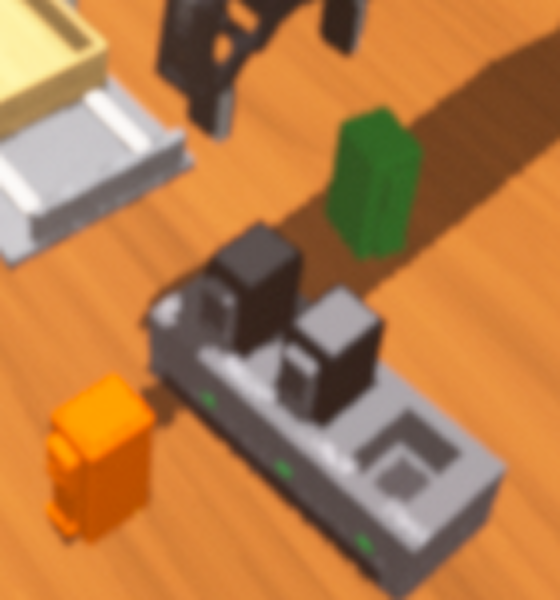

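Both packs are still seated and latched. Descending again over pack_a.

Call:
{"fn": "send_rows", "kwargs": {"dp": [[0,0.001,0.03],[0,0.001,0.06],[0,0.001,0.09],[0,0.001,0.12],[0,0.001,0.131]], "turn": [[0,0,0],[0,0,0],[0,0,0],[0,0,0],[0,0,0]], "gripper": [0,0,0,0,0], "grip_force": 60}}

```text
t: 6.27
ee_pos: [0.6028, 0.1269, 0.0659]
tcp_rot: [-2.067, -2.36, 0.009]
contact_force: [-0.6, -0.6, -0.7]
grip_width: 0.0855
```

Call:
{"fn": "send_rows", "kwargs": {"dp": [[0,0,0],[0,0,0],[0,0,0],[0,0,0],[0,0,0]], "turn": [[0,0,0],[0,0,0],[0,0,0],[0,0,0],[0,0,0]], "gripper": [0,0,0,60,90]}}

```text
t: 6.68
ee_pos: [0.6071, 0.1275, 0.072]
tcp_rot: [2.069, 2.362, 0.005]
contact_force: [-1.2, -1.1, 1.0]
grip_width: 0.0639
```

Call:
{"fn": "send_rows", "kwargs": {"dp": [[0,0,0],[0,0,0],[0,0,0],[0,0,0],[0,0,0]], "turn": [[0,0,0],[0,0,0],[0,0,0],[0,0,0],[0,0,0]], "gripper": [100,120,160,200,200]}}

```text
t: 7.1
ee_pos: [0.6071, 0.1275, 0.0721]
tcp_rot: [2.069, 2.362, 0.004]
contact_force: [-2.1, -0.0, 7.6]
grip_width: 0.0424
```

Run:
```python
from h import *
s,T=look('w5')
s,T=look('s5','scene')
c=s['color'][190:340,300:440];save('s5c',cv2.resize(c,None,fx=4,fy=4,interpolation=cv2.INTER_CUBIC))
plan([.606,.1275,.070],7.65)
```

```text
t 7.2 tcp [0.6071 0.1275 0.0721] psi 7.56 w 0.0425 F [-2.  -0.4  7.6]
dp [ 0.0001 -0.0011  0.0021] turn [ 0.0014 -0.0004 -0.0008] rows_p 0.1 rows_t 0.0
```

View pics/s5c.png

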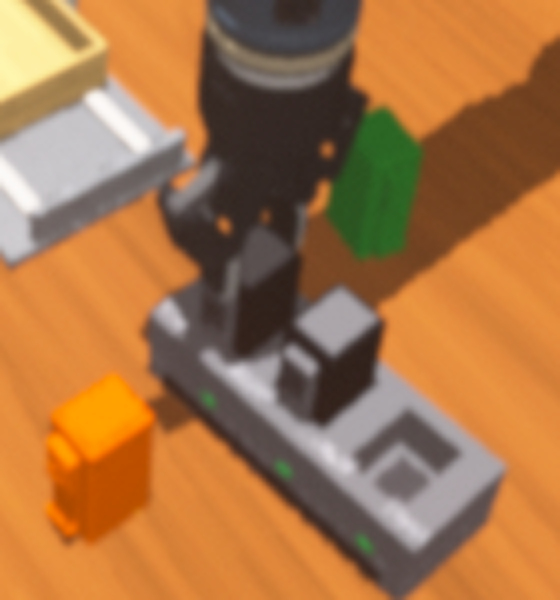

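View pics/w5.png

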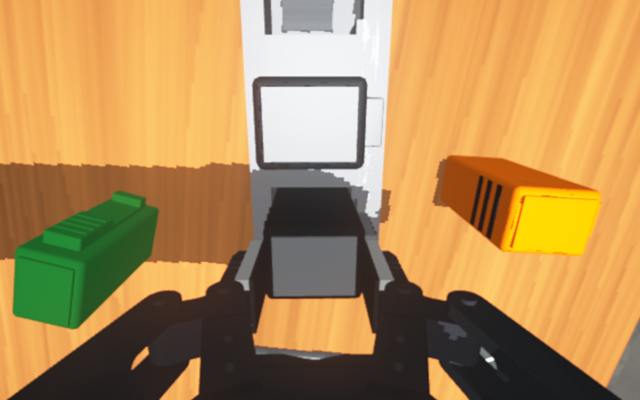

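The grip looks right: the jaws are centred on the pack and the tab is under the right pad. Lifting gently.

Call:
{"fn": "send_rows", "kwargs": {"dp": [[0,0,-0.002],[0,0,-0.004],[0,0,-0.006],[0,0,-0.008],[0,0,-0.008]], "turn": [[0,0,0],[0,0,0],[0,0,0],[0,0,0],[0,0,0]], "gripper": [200,200,200,200,200]}}

```text
t: 7.62
ee_pos: [0.6054, 0.1273, 0.0751]
tcp_rot: [2.069, 2.363, -0.002]
contact_force: [7.2, 1.4, -19.2]
grip_width: 0.0419
```

It's resisting with 19 N, so the barb isn't clear yet. I'll ease the pull and shift the grip toward the charger's −x to take the barb away from the rim.

Call:
{"fn": "send_rows", "kwargs": {"dp": [[0,0,0.003],[0,-0.001,0.006],[0,-0.002,0.008],[0,-0.003,0.008],[0,-0.003,0.008]], "turn": [[0,0,0],[0,0,0],[0,0,0],[0,0,0],[0,0,0]], "gripper": [200,200,200,200,200]}}

```text
t: 8.03
ee_pos: [0.6051, 0.1272, 0.0721]
tcp_rot: [2.068, 2.361, 0.007]
contact_force: [1.9, 0.6, 5.1]
grip_width: 0.0421
```

Run:
```python
from h import *
plan([.606,.1275,.070],7.65)
s,T=look('w6')
plan([.606,.1275,.070],7.65)
P=cloud(s,T)
rect(P,(.60,.186),(.105,.13),.05,'packb')
rect(P,(.60,.126),(.110,.13),.05,'packa')
print(robot.get_state()['moment'],[np.round(x,4) for x in [R.from_rotvec(robot.get_state()['tcp_rot']).as_matrix()[:,2]]])
```

```text
t 8.03 tcp [0.6051 0.1272 0.0721] psi 7.56 w 0.0421 F [1.9 0.6 5.1]
dp [0.0002 0.001  0.0021] turn [ 0.0025 -0.0003 -0.0008] rows_p 0.1 rows_t 0.0
t 8.08 tcp [0.6051 0.1272 0.0721] psi 7.56 w 0.042 F [2.2 1.2 5.4]
dp [0.0002 0.001  0.0021] turn [ 0.0025 -0.0003 -0.0008] rows_p 0.1 rows_t 0.0
packb n 11128 c [601.1 187.3] size [52.2 35.6] ang 7.59 zmed 0.1192
packa n 8978 c [604.5 127.5] size [69.4 36.4] ang 8.22 zmed 0.1195
[ 0.07200982 -0.74330525  0.03780359] [array([ 0.0048,  0.0013, -1.    ])]
```

Run:
```python
from h import *
w=np.load('pics/w6.npz');c=w['color'][170:400,200:440];save('w6c',cv2.resize(c,None,fx=3.3,fy=2.6,interpolation=cv2.INTER_CUBIC))
P=cloud(w,w['T'])
o=np.array([.5975,.187]);th=np.radians(7.65);ex=np.array([np.cos(th),np.sin(th)]);ey=np.array([-ex[1],ex[0]])
for r in (200,240,260,280,300):
  print(r,[(int(u),(np.round((P[r,u,:2]-o)@ex*1000,1)),np.round((P[r,u,:2]-o)@ey*1000,1),np.round(P[r,u,2]*1000,1)) for u in range(245,390,8)])
```

```text
200 [(245, np.float64(-53.6), np.float64(-67.8), np.float64(1.3)), (253, np.float64(-47.3), np.float64(-67.7), np.float64(1.7)), (261, np.float64(-31.7), np.float64(-48.8), np.float64(60.9)), (269, np.float64(-26.9), np.float64(-48.7), np.float64(61.5)), (277, np.float64(-20.1), np.float64(-42.5), np.float64(81.0)), (285, np.float64(-15.8), np.float64(-42.4), np.float64(81.2)), (293, np.float64(-11.6), np.float64(-42.2), np.float64(81.9)), (301, np.float64(-7.4), np.float64(-42.3), np.float64(81.6)), (309, np.float64(-3.2), np.float64(-42.8), np.float64(80.0)), (317, np.float64(1.0), np.float64(-42.4), np.float64(81.3)), (325, np.float64(5.2), np.float64(-42.4), np.float64(81.3)), (333, np.float64(9.3), np.float64(-42.2), np.float64(82.0)), (341, np.float64(13.5), np.float64(-42.2), np.float64(82.1)), (349, np.float64(17.9), np.float64(-42.7), np.float64(80.6)), (357, np.float64(26.6), np.float64(-53.1), np.float64(47.9)), (365, np.float64(29.3), np.float64(-48.6), np.float64(62.0)), (373, np.float64(34.5), np.float64(-49.4), np.float64(59.7)), (381, np.float64(39.1), np.float64(-49.
[... 4182 characters left out ...]
p.float64(1.1)), (309, np.float64(-4.6), np.float64(-156.8), np.float64(1.7)), (317, np.float64(2.2), np.float64(-156.5), np.float64(2.3)), (325, np.float64(9.0), np.float64(-157.5), np.float64(0.8)), (333, np.float64(15.9), np.float64(-158.0), np.float64(0.2)), (341, np.float64(22.7), np.float64(-157.6), np.float64(0.7)), (349, np.float64(29.6), np.float64(-158.1), np.float64(0.0)), (357, np.float64(36.4), np.float64(-157.9), np.float64(0.4)), (365, np.float64(20.0), np.float64(-69.8), np.float64(130.3)), (373, np.float64(19.8), np.float64(-58.5), np.float64(147.0)), (381, np.float64(21.4), np.float64(-54.9), np.float64(152.2)), (389, np.float64(22.3), np.float64(-50.2), np.float64(159.3))]
```

View pics/w6c.png

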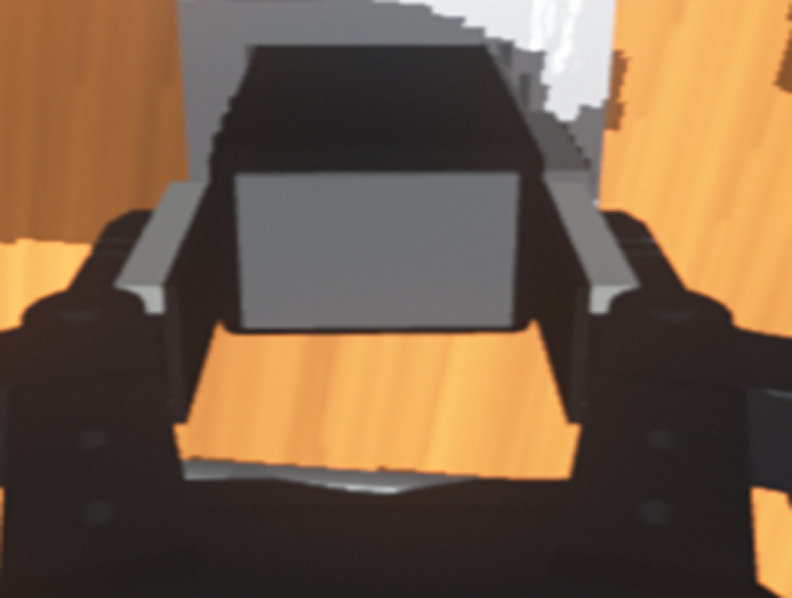

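Run:
```python
from h import *
for n in ['w1','w2','w3','w4','w6']:
    w=np.load(f'pics/{n}.npz');C=cloud(w,w['tool_from_camera'])
    x,y,z=C[...,0],C[...,1],C[...,2]
    m=(np.abs(x)<.02)&(np.abs(y)<.06)&(z>-.12)&(z<.05)
    for sgn in (-1,1):
        q=C[m&(np.sign(y)==sgn)]
        if n in('w6',): q=q[np.abs(q[:,1])>.02]
        o=q[np.argsort(-q[:,2])][:400:60]
        print(n,sgn,'maxz',q[:,2].max().round(4),o.round(3).tolist())
```

```text
w1 -1 maxz -0.0476 [[-0.002, -0.043, -0.048], [-0.011, -0.043, -0.05], [0.003, -0.043, -0.052], [0.003, -0.043, -0.053], [-0.002, -0.043, -0.054], [0.004, -0.043, -0.055], [0.004, -0.043, -0.056]]
w1 1 maxz -0.0475 [[-0.002, 0.043, -0.047], [0.008, 0.043, -0.051], [-0.002, 0.042, -0.052], [0.006, 0.042, -0.053], [0.005, 0.043, -0.054], [-0.006, 0.042, -0.055], [0.01, 0.047, -0.056]]
w2 -1 maxz 0.05 [[0.018, -0.02, 0.05], [0.018, -0.011, 0.046], [0.018, -0.006, 0.04], [0.018, -0.017, 0.037], [0.012, -0.024, 0.036], [-0.016, -0.009, 0.036], [-0.015, -0.023, 0.035]]
w2 1 maxz 0.05 [[-0.001, 0.028, 0.05], [0.018, 0.008, 0.046], [-0.001, 0.026, 0.044], [0.008, 0.022, 0.044], [0.001, 0.023, 0.043], [-0.002, 0.024, 0.043], [0.018, 0.011, 0.043]]
w3 -1 maxz -0.0344 [[-0.007, -0.01, -0.034], [0.01, -0.01, -0.041], [-0.003, -0.009, -0.043], [0.01, -0.01, -0.045], [0.004, -0.01, -0.047], [0.006, -0.019, -0.048], [-0.009, -0.01, -0.05]]
w3 1 maxz -0.0347 [[-0.008, 0.009, -0.035], [0.006, 0.017, -0.041], [0.01, 0.013, -0.043], [0.006, 0.02, -0.045], [0.008, 0.009, -0.047], [0.01, 0.011, -0.048], [-0.001, 0.009, -0.05]]
w4 -1 maxz -0.0446 [[0.003, -0.039, -0.045], [0.003, -0.039, -0.048], [0.01, -0.04, -0.05], [0.01, -0.041, -0.051], [-0.011, -0.039, -0.052], [0.01, -0.043, -0.053], [0.004, -0.039, -0.054]]
w4 1 maxz -0.045 [[0.006, 0.039, -0.045], [-0.007, 0.039, -0.048], [0.008, 0.038, -0.049], [-0.011, 0.038, -0.051], [0.003, 0.038, -0.052], [0.01, 0.039, -0.053], [-0.01, 0.039, -0.054]]
w6 -1 maxz 0.0232 [[0.016, -0.023, 0.023], [-0.006, -0.032, 0.012], [-0.007, -0.033, 0.011], [-0.011, -0.033, 0.011], [0.019, -0.029, 0.011], [0.02, -0.023, 0.011], [0.008, -0.029, 0.011]]
w6 1 maxz 0.047 [[0.007, 0.024, 0.047], [0.01, 0.024, 0.022], [-0.002, 0.04, 0.013], [0.009, 0.033, 0.012], [-0.001, 0.035, 0.012], [-0.014, 0.041, 0.012], [0.012, 0.038, 0.012]]
```

Run:
```python
from h import *
s=np.load('pics/s4.npz');P=cloud(s,s['T'])
o=np.array([.6048,.1271]);th=np.radians(7.6);ex=np.array([np.cos(th),np.sin(th)]);ey=np.array([-ex[1],ex[0]])
d=P[...,:2]-o;a=d@ex;b=d@ey
m=(np.abs(a)<.09)&(np.abs(b)<.03)&(P[...,2]>.13)&(P[...,2]<.35)
q=np.stack([a[m],b[m],P[...,2][m]],-1);q=q[np.argsort(q[:,2])]
print(len(q),(q[:200:8]*1000).round(0).tolist())
s=np.load('pics/t3.npz')
s=np.load('pics/s5.npz')
c=s['color'][225:285,335:395];save('s5d',cv2.resize(c,None,fx=10,fy=10,interpolation=cv2.INTER_NEAREST))
```

```text
1413 [[48.0, 6.0, 247.0], [-46.0, 11.0, 250.0], [-49.0, 11.0, 251.0], [-42.0, 3.0, 253.0], [48.0, 11.0, 254.0], [-43.0, -4.0, 255.0], [-54.0, 8.0, 257.0], [55.0, -4.0, 258.0], [-43.0, 1.0, 259.0], [-40.0, 7.0, 259.0], [-43.0, 12.0, 261.0], [56.0, -4.0, 261.0], [-42.0, 10.0, 263.0], [51.0, 8.0, 264.0], [49.0, 11.0, 265.0], [-49.0, 11.0, 266.0], [51.0, 7.0, 267.0], [56.0, 7.0, 268.0], [56.0, 5.0, 269.0], [-42.0, -8.0, 270.0], [54.0, 5.0, 270.0], [-43.0, 11.0, 272.0], [55.0, 3.0, 272.0], [-42.0, 6.0, 274.0], [53.0, 1.0, 275.0]]
```

View pics/s5d.png

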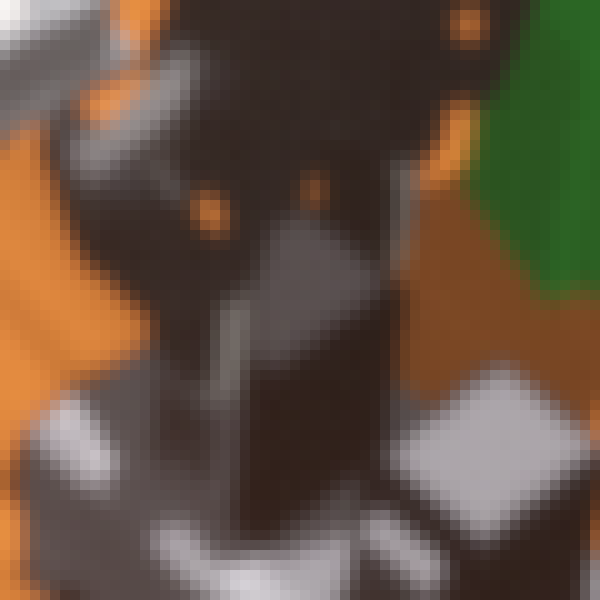

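Run:
```python
from h import *
for n in ['w4','w6']:
    w=np.load(f'pics/{n}.npz');C=cloud(w,w['tool_from_camera'])
    for r,u in [(365,320),(375,320),(390,320),(398,320),(390,290),(390,350)]: print(n,(r,u),C[r,u].round(3))
```

```text
w4 (365, 320) [ 0.01   0.001 -0.113]
w4 (375, 320) [ 0.01   0.001 -0.116]
w4 (390, 320) [ 0.01   0.001 -0.12 ]
w4 (398, 320) [ 0.01   0.001 -0.122]
w4 (390, 290) [ 0.009 -0.005 -0.119]
w4 (390, 350) [ 0.01   0.008 -0.12 ]
w6 (365, 320) [ 0.009  0.001 -0.112]
w6 (375, 320) [ 0.009  0.001 -0.115]
w6 (390, 320) [ 0.01   0.001 -0.12 ]
w6 (398, 320) [ 0.011  0.001 -0.123]
w6 (390, 290) [ 0.009 -0.005 -0.119]
w6 (390, 350) [ 0.009  0.008 -0.119]
```

Both the wrist and scene depth show the real fingertips end about 33 mm (shut) to 46 mm (open) short of the reported TCP. So I was pinching only the top rim of the casing, above the tab. From here I'll treat the true tip as reported TCP minus about 33 mm. I'll open and go down to TCP z≈0.036.

Call:
{"fn": "send_rows", "kwargs": {"dp": [[0,0,0],[0,0,0],[0,0.001,0],[0,0.001,0],[0,0.001,0]], "turn": [[0,0,0],[0,0,0],[0,0,0],[0,0,0],[0,0,0]], "gripper": [100,0,0,0,0], "grip_force": 40}}

```text
t: 8.5
ee_pos: [0.6033, 0.1269, 0.0697]
tcp_rot: [-2.069, -2.362, 0.002]
contact_force: [0.4, -1.1, 0.3]
grip_width: 0.0854
```

Call:
{"fn": "send_rows", "kwargs": {"dp": [[0,0,0.008],[0,0,0.016],[0,0,0.024],[0,0,0.032],[0,0,0.036]], "turn": [[0,0,0],[0,0,0],[0,0,0],[0,0,0],[0,0,0]], "gripper": [0,0,0,0,0]}}

```text
t: 8.92
ee_pos: [0.6028, 0.1269, 0.0323]
tcp_rot: [-2.069, -2.362, 0.004]
contact_force: [-0.6, 0.3, 0.1]
grip_width: 0.085
```

Call:
{"fn": "send_rows", "kwargs": {"dp": [[0,0,0],[0,0,0],[0,0,0],[0,0,0],[0,0,0]], "turn": [[0,0,0],[0,0,0],[0,0,0],[0,0,0],[0,0,0]], "gripper": [0,40,80,80,80]}}

```text
t: 9.33
ee_pos: [0.6048, 0.1271, 0.0348]
tcp_rot: [2.069, 2.362, 0.003]
contact_force: [2.4, -0.5, -0.2]
grip_width: 0.0582
```

Run:
```python
from h import *
plan([.606,.1275,.036],7.65)
s,T=look('w7')
w=np.load('pics/w7.npz');c=w['color'][150:400,200:440];save('w7c',cv2.resize(c,None,fx=3.3,fy=2.4,interpolation=cv2.INTER_CUBIC))
```

```text
t 9.33 tcp [0.6048 0.1271 0.0348] psi 7.56 w 0.0582 F [ 2.4 -0.5 -0.2]
dp [ 0.0002  0.0012 -0.0012] turn [ 0.001  -0.0001 -0.0008] rows_p 0.0 rows_t 0.0
```

View pics/w7c.png

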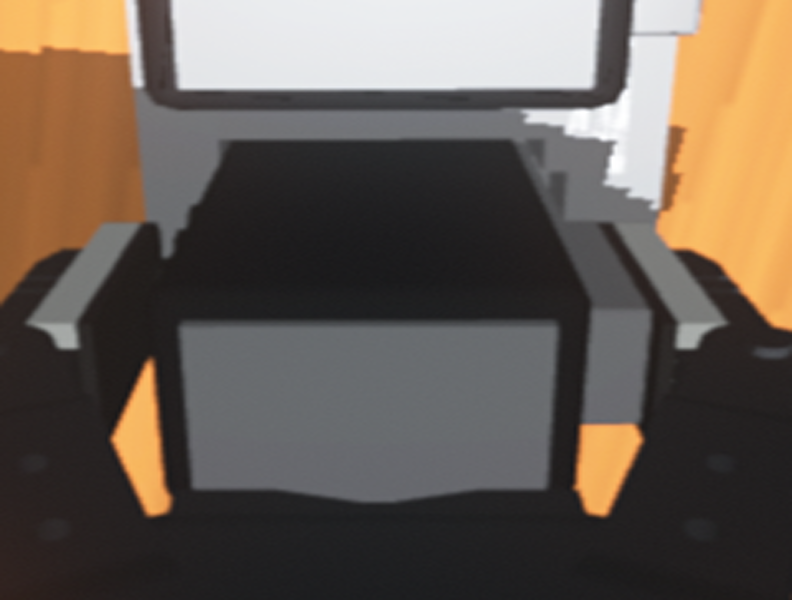

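The tab (crop 615,360) is now between the pads, with the right pad next to it. Closing and lifting in steps.

Call:
{"fn": "send_rows", "kwargs": {"dp": [[0,0,0],[0,0,0],[0,0,0],[0,0,0],[0,0,0]], "turn": [[0,0,0],[0,0,0],[0,0,0],[0,0,0],[0,0,0]], "gripper": [100,130,160,180,180]}}

```text
t: 9.8
ee_pos: [0.6055, 0.1273, 0.0362]
tcp_rot: [2.069, 2.362, 0.005]
contact_force: [0.3, -0.4, 9.0]
grip_width: 0.0452
```

Call:
{"fn": "send_rows", "kwargs": {"dp": [[0,0,-0.003],[0,0,-0.006],[0,0,-0.009],[0,0,-0.012],[0,0,-0.015]], "turn": [[0,0,0],[0,0,0],[0,0,0],[0,0,0],[0,0,0]], "gripper": [180,180,180,180,180]}}

```text
t: 10.22
ee_pos: [0.6054, 0.1273, 0.0489]
tcp_rot: [2.068, 2.361, 0.004]
contact_force: [5.4, 1.0, -6.5]
grip_width: 0.0445
```

Call:
{"fn": "send_rows", "kwargs": {"dp": [[0,0,-0.006],[0,0,-0.012],[0,0,-0.018],[0,0,-0.024],[0,0,-0.03]], "turn": [[0,0,0],[0,0,0],[0,0,0],[0,0,0],[0,0,0]], "gripper": [180,180,180,180,180]}}

```text
t: 10.63
ee_pos: [0.6021, 0.1268, 0.0784]
tcp_rot: [-2.068, -2.361, 0.005]
contact_force: [-1.4, -0.5, -2.9]
grip_width: 0.0448
```

Run:
```python
from h import *
plan([.606,.1275,.036],7.65)
s,T=look('w8')
P=cloud(s,T);rect(P,(.60,.126),(.12,.18),.05,'packa')
```

```text
t 10.63 tcp [0.6021 0.1268 0.0784] psi 7.57 w 0.0448 F [-1.4 -0.5 -2.9]
dp [0.0001 0.0042 0.0424] turn [-0.0022  0.0001 -0.0007] rows_p 1.0 rows_t 0.0
packa n 29653 c [599.9 127.1] size [99.7 36.7] ang 7.46 zmed 0.1617
```

View pics/w8.png

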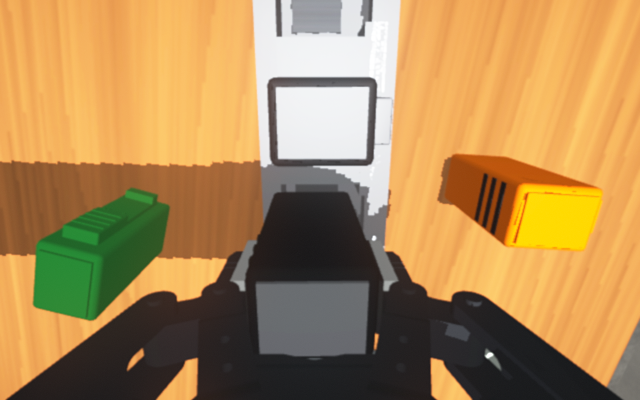

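Pack_a is out, its top risen with the TCP from 119 to 162 mm. I'll carry it toward the sled.

Call:
{"fn": "send_rows", "kwargs": {"dp": [[0,0,-0.015],[0,0,-0.03],[-0.01,0.002,-0.045],[-0.03,0.004,-0.055],[-0.05,0.004,-0.06]], "turn": [[0,0,0],[0,0,0],[0,0,0],[0,0,0],[0,0,0]], "gripper": [180,180,180,180,180]}}

```text
t: 11.1
ee_pos: [0.614, 0.0786, 0.14]
tcp_rot: [-2.066, -2.365, 0.0]
contact_force: [0.2, -0.9, -2.8]
grip_width: 0.0449
```

Run:
```python
from h import *
plan([.603,-.146,.14],2.2)
```

```text
t 11.1 tcp [0.614  0.0786 0.14  ] psi 7.71 w 0.0449 F [ 0.2 -0.9 -2.8]
dp [-2.211e-01 -4.100e-02 -2.000e-04] turn [-0.0004 -0.0004  0.0481] rows_p 5.4 rows_t 0.8
```

Call:
{"fn": "send_rows", "kwargs": {"dp": [[-0.025,-0.005,0],[-0.055,-0.01,0],[-0.09,-0.017,0],[-0.12,-0.022,0],[-0.14,-0.026,0]], "turn": [[0,0,0.01],[0,0,0.02],[0,0,0.03],[0,0,0.04],[0,0,0.048]], "gripper": [180,180,180,180,180]}}

```text
t: 11.52
ee_pos: [0.6046, -0.0684, 0.1385]
tcp_rot: [-2.185, -2.254, 0.006]
contact_force: [-0.1, -0.0, -2.6]
grip_width: 0.045
```

Call:
{"fn": "send_rows", "kwargs": {"dp": [[0,0,0],[0,0,0],[0,0,0],[0,0,0],[0,0,0]], "turn": [[0,0,0],[0,0,0],[0,0,0],[0,0,0],[0,0,0]], "gripper": [180,180,180,180,180]}}

```text
t: 11.93
ee_pos: [0.6069, -0.0623, 0.1388]
tcp_rot: [-2.177, -2.263, 0.0]
contact_force: [0.1, 1.5, -2.8]
grip_width: 0.0455
```

Run:
```python
from h import *
plan([.603,-.146,.14],2.2)
s,T=look('w9')
s,T=look('t9','top')
```

```text
t 11.93 tcp [ 0.6069 -0.0623  0.1388] psi 2.22 w 0.0455 F [ 0.1  1.5 -2.8]
dp [-0.0835 -0.0071 -0.0013] turn [-0.0005 -0.0005  0.0002] rows_p 2.0 rows_t 0.0
```

View pics/w9.png

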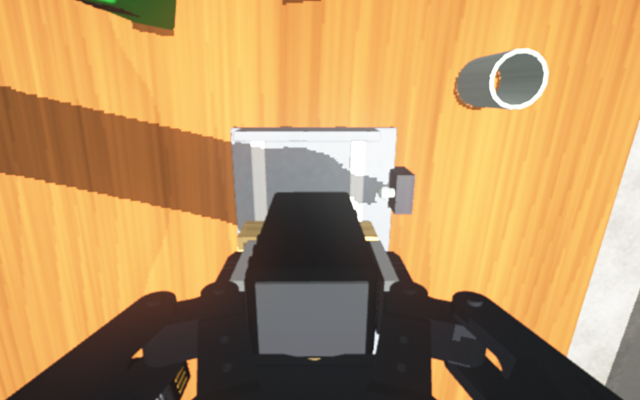

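View pics/t9.png

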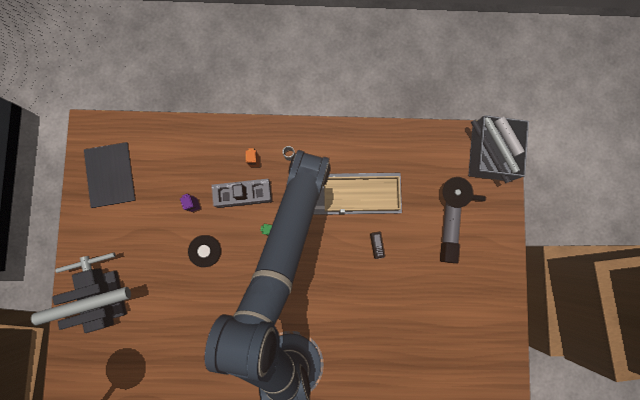

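Run:
```python
from h import *
w=np.load('pics/w9.npz');P=cloud(w,w['T'])
for (u,v) in [(236,140),(236,200),(390,140),(390,170),(260,132),(380,132),(245,240),(370,232),(404,190),(310,120)]: print((u,v),(P[v,u]*1000).round(1))
def edge(P,xr,yr,zl):
    m=(P[...,0]>xr[0])&(P[...,0]<xr[1])&(P[...,1]>yr[0])&(P[...,1]<yr[1])&(P[...,2]>zl[0])&(P[...,2]<zl[1]);return P[m]
q=edge(P,(.45,.68),(-.1,.1),(.006,.03))
# left edge / right edge per y bin
for y in np.arange(-.08,-.02,.01):
    b=q[(abs(q[:,1]-y)<.005)]
    if len(b): print(round(y,3),b[:,0].min().round(4),b[:,0].max().round(4),b[:,1].max().round(4))
print('ymax by x');
for x in np.arange(.53,.68,.02):
    b=q[(abs(q[:,0]-x)<.005)]
    if len(b): print(round(x,3),b[:,1].max().round(4))
for n in ('top0','scene0','t9'):
    t=np.load(f'pics/{n}.npz');Q=cloud(t,t['T'])
    rect(Q,(.606,-.24),(.014,.03),.1,n+' floor')
    rect(Q,(.43,-.30),(.03,.065),.08,n+' d')
```

```text
(236, 140) [541.9 -29.8  40.8]
(236, 200) [533.5 -91.2  10.6]
(390, 140) [674.  -28.5  11.5]
(390, 170) [676.3 -55.6  13.9]
(260, 132) [561.5 -22.6  41.3]
(380, 132) [658.7 -18.9  40.2]
(245, 240) [ 550.1 -112.6   53.5]
(370, 232) [ 657.5 -105.2   43.5]
(404, 190) [684.4 -67.5  37.9]
(310, 120) [601.2 -14.5   0.7]
-0.08 0.5317 0.678 -0.075
-0.07 0.5311 0.6774 -0.065
-0.06 0.5304 0.6771 -0.055
-0.05 0.5306 0.68 -0.045
-0.04 0.53 0.6796 -0.035
-0.03 0.5293 0.6795 -0.025
ymax by x
0.53 -0.0227
0.55 -0.0218
0.57 -0.021
0.59 -0.0203
0.61 -0.0195
0.63 -0.0186
0.65 -0.0179
0.67 -0.0172
top0 floor n 1510 c [ 609.6 -241. ] size [108.3 197. ] ang 2.31 zmed 0.0223
top0 d n 275 c [ 425.  -300.8] size [92.9 37.4] ang 9.84 zmed 0.047
scene0 floor n 1539 c [ 600.3 -240.3] size [ 98.5 199.7] ang 2.51 zmed 0.0214
scene0 d n 290 c [ 428.1 -297.4] size [93. 40.] ang 10.63 zmed 0.0434
t9 floor n 1492 c [ 608.8 -241.1] size [107.6 196.9] ang 1.6 zmed 0.0223
t9 d n 276 c [ 424.7 -301.2] size [92.8 36.1] ang 10.09 zmed 0.0462
```

The sled and track line up at yaw ≈2.2°. The centreline is at x≈0.608 near y=−0.146, and the sled floor centre is about (0.610, −0.241). Moving over the first slot at sled y≈+95 mm.

Run:
```python
from h import *
plan([.6085,-.146,.10],2.2)
```

```text
t 12.03 tcp [ 0.6071 -0.0629  0.139 ] psi 2.18 w 0.0449 F [-0.4 -0.7 -2.9]
dp [-0.0831 -0.0017  0.0389] turn [-0.0003 -0.0002 -0.0002] rows_p 2.2 rows_t 0.0
```

Call:
{"fn": "send_rows", "kwargs": {"dp": [[-0.02,0,0],[-0.045,-0.001,0],[-0.07,-0.002,0],[-0.083,-0.002,0],[-0.083,-0.002,0]], "turn": [[0,0,0],[0,0,0],[0,0,0],[0,0,0],[0,0,0]], "gripper": [180,180,180,180,180]}}

```text
t: 12.45
ee_pos: [0.6075, -0.1517, 0.1395]
tcp_rot: [2.186, 2.254, -0.003]
contact_force: [-1.0, -1.1, -2.8]
grip_width: 0.0448
```

Call:
{"fn": "send_rows", "kwargs": {"dp": [[0,0,0.02],[0,0,0.04],[0,0,0.06],[0,0,0.08],[0,0,0.09]], "turn": [[0,0,0],[0,0,0],[0,0,0],[0,0,0],[0,0,0]], "gripper": [180,180,180,180,180]}}

```text
t: 12.87
ee_pos: [0.6068, -0.1447, 0.0465]
tcp_rot: [-2.176, -2.26, 0.002]
contact_force: [-1.0, -0.3, -4.7]
grip_width: 0.045
```

Call:
{"fn": "send_rows", "kwargs": {"dp": [[0,0,0],[0,0,0],[0,0,0],[0,0,0.003],[0,0,0.006]], "turn": [[0,0,0],[0,0,0],[0,0,0],[0,0,0],[0,0,0]], "gripper": [180,180,180,180,180]}}

```text
t: 13.28
ee_pos: [0.6092, -0.1474, 0.0444]
tcp_rot: [2.18, 2.26, 0.003]
contact_force: [-0.2, -0.6, -3.1]
grip_width: 0.0449
```

Call:
{"fn": "send_rows", "kwargs": {"dp": [[0,0,0.002],[0,0,0.004],[0,0,0.006],[0,0,0.008],[0,0,0.008]], "turn": [[0,0,0],[0,0,0],[0,0,0],[0,0,0],[0,0,0]], "gripper": [180,180,180,180,180]}}

```text
t: 13.7
ee_pos: [0.6077, -0.1471, 0.0346]
tcp_rot: [-2.181, -2.26, 0.001]
contact_force: [-0.1, 1.0, -3.4]
grip_width: 0.045
```

Run:
```python
from h import *
plan([.6085,-.146,.033],2.2)
s,T=look('w10')
s,T=look('s10','scene')
c=s['color'][130:280,220:360];save('s10c',cv2.resize(c,None,fx=4,fy=4,interpolation=cv2.INTER_CUBIC))
```

```text
t 13.7 tcp [ 0.6077 -0.1471  0.0346] psi 2.06 w 0.045 F [-0.1  1.  -3.4]
dp [0.0011 0.0008 0.0016] turn [-0.0004 -0.0002 -0.0012] rows_p 0.1 rows_t 0.0
```

View pics/s10c.png

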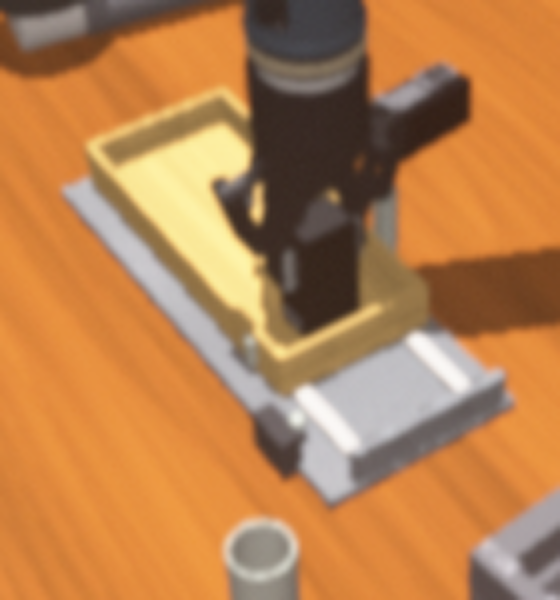

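Call:
{"fn": "send_rows", "kwargs": {"dp": [[0,0,0.001],[0,0,0.002],[0,0,0.003],[0,0,0.003],[0,0,0.003]], "turn": [[0,0,0],[0,0,0],[0,0,0],[0,0,0],[0,0,0]], "gripper": [180,180,180,180,180]}}

```text
t: 14.22
ee_pos: [0.6083, -0.1474, 0.0334]
tcp_rot: [2.181, 2.261, 0.001]
contact_force: [-2.9, 0.4, 4.8]
grip_width: 0.0449
```

The pack is in contact with the floor. Releasing gently, then backing up.

Call:
{"fn": "send_rows", "kwargs": {"dp": [[0,0,0],[0,0,0],[0,0,0],[0,0,0],[0,0,0]], "turn": [[0,0,0],[0,0,0],[0,0,0],[0,0,0],[0,0,0]], "gripper": [110,90,70,50,50]}}

```text
t: 14.63
ee_pos: [0.6084, -0.1474, 0.0323]
tcp_rot: [2.181, 2.261, 0.001]
contact_force: [-0.3, -0.2, 0.2]
grip_width: 0.0686
```

Call:
{"fn": "send_rows", "kwargs": {"dp": [[0,0,-0.02],[0,0,-0.04],[0,0,-0.06],[0,0,-0.09],[0,0,-0.12]], "turn": [[0,0,0],[0,0,0],[0,0,0],[0,0,0],[0,0,0]], "gripper": [50,50,20,0,0]}}

```text
t: 15.05
ee_pos: [0.6076, -0.1472, 0.1528]
tcp_rot: [-2.181, -2.26, 0.001]
contact_force: [0.7, -0.0, -0.7]
grip_width: 0.0857
```

Call:
{"fn": "send_rows", "kwargs": {"dp": [[0.02,0,-0.03],[0.055,0,-0.06],[0.09,0,-0.06],[0.12,0,-0.06],[0.16,0,-0.06]], "turn": [[0,0,0],[0,0,0],[0,0,0],[0,0,0],[0,0,0]], "gripper": [0,0,0,0,0]}}

```text
t: 15.47
ee_pos: [0.6026, 0.0121, 0.2135]
tcp_rot: [2.183, 2.256, 0.002]
contact_force: [0.9, -0.3, -0.3]
grip_width: 0.0854
```

Run:
```python
from h import *
plan([.598,.187,.20],7.65)
s,T=look('w11')
P=cloud(s,T);rect(P,(.6,-.147),(.1,.13),.1,'a');rect(P,(.6,-.24),(.042,.065),.2,'rim')
s,T=look('s11','scene')
```

```text
t 15.47 tcp [0.6026 0.0121 0.2135] psi 1.89 w 0.0854 F [ 0.9 -0.3 -0.3]
dp [0.175  0.0011 0.0134] turn [ 0.0012  0.0004 -0.0502] rows_p 4.2 rows_t 0.8
a n 1883 c [ 607.6 -146.2] size [52.7 36.8] ang 2.56 zmed 0.1154
rim n 461 c [ 605.1 -131. ] size [ 9.4 47.7] ang 83.48 zmed 0.0542
```

View pics/w11.png

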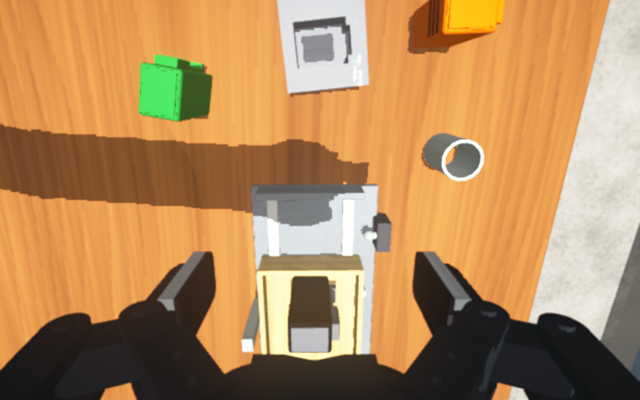

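Pack_a is standing in the sled at (310,330), measured centre about (604, −146) mm. On to pack_b.

Call:
{"fn": "send_rows", "kwargs": {"dp": [[0.03,0,0],[0.07,0,0],[0.11,0.001,0],[0.15,0.001,0],[0.175,0.001,0.013]], "turn": [[0,0,-0.01],[0,0,-0.02],[0,0,-0.03],[0,0,-0.04],[0,0,-0.05]], "gripper": [0,0,0,0,0]}}

```text
t: 15.98
ee_pos: [0.598, 0.1934, 0.2011]
tcp_rot: [2.058, 2.373, 0.01]
contact_force: [-0.2, 1.6, 0.8]
grip_width: 0.0853
```

Call:
{"fn": "send_rows", "kwargs": {"dp": [[0,0,0.02],[0,0,0.04],[0,0,0.06],[0,0,0.06],[0,0,0.06]], "turn": [[0,0,0],[0,0,0],[0,0,0],[0,0,0],[0,0,0]], "gripper": [0,0,0,0,0]}}

```text
t: 16.4
ee_pos: [0.5962, 0.1865, 0.1377]
tcp_rot: [-2.066, -2.366, 0.005]
contact_force: [0.4, 0.4, 0.5]
grip_width: 0.0852
```

Run:
```python
from h import *
plan([.598,.187,.036],7.65)
s,T=look('w12')
P=cloud(s,T);rect(P,(.6,.187),(.1,.13),.1,'b')
plan([.598,.187,.036],7.65)
```

```text
t 16.4 tcp [0.5962 0.1865 0.1377] psi 7.75 w 0.0852 F [0.4 0.4 0.5]
dp [0.0004 0.0021 0.1017] turn [-0.0015  0.0007  0.0009] rows_p 2.4 rows_t 0.0
b n 4476 c [600.9 187.9] size [53.2 35.6] ang 7.76 zmed 0.119
t 16.45 tcp [0.5973 0.1869 0.1392] psi 7.75 w 0.0853 F [0.6 0.3 0.5]
dp [1.000e-04 7.000e-04 1.032e-01] turn [-0.0001  0.0003  0.0009] rows_p 2.5 rows_t 0.0
```

Call:
{"fn": "send_rows", "kwargs": {"dp": [[0,0,0.025],[0,0,0.05],[0,0,0.075],[0,0,0.095],[0,0,0.103]], "turn": [[0,0,0],[0,0,0],[0,0,0],[0,0,0],[0,0,0]], "gripper": [0,0,0,0,0]}}

```text
t: 16.87
ee_pos: [0.5964, 0.1871, 0.0348]
tcp_rot: [-2.065, -2.366, 0.003]
contact_force: [0.3, 0.0, -0.5]
grip_width: 0.0855
```

Call:
{"fn": "send_rows", "kwargs": {"dp": [[0,0,0],[0,0,0],[0,0,0],[0,0,0],[0,0,0]], "turn": [[0,0,0],[0,0,0],[0,0,0],[0,0,0],[0,0,0]], "gripper": [0,40,80,80,80]}}

```text
t: 17.28
ee_pos: [0.5983, 0.1879, 0.0377]
tcp_rot: [2.064, 2.366, 0.004]
contact_force: [1.5, 0.7, 0.2]
grip_width: 0.0589
```

Call:
{"fn": "send_rows", "kwargs": {"dp": [[0,0,0],[0,0,0],[0,0,0],[0,0,0],[0,0,0]], "turn": [[0,0,0],[0,0,0],[0,0,0],[0,0,0],[0,0,0]], "gripper": [100,130,160,180,180]}}

```text
t: 17.7
ee_pos: [0.5975, 0.1879, 0.0385]
tcp_rot: [-2.065, -2.367, -0.002]
contact_force: [-4.0, 0.2, 12.3]
grip_width: 0.045
```

Call:
{"fn": "send_rows", "kwargs": {"dp": [[0,0,-0.003],[0,0,-0.006],[0,0,-0.009],[0,0,-0.012],[0,0,-0.015]], "turn": [[0,0,0],[0,0,0],[0,0,0],[0,0,0],[0,0,0]], "gripper": [180,180,180,180,180]}}

```text
t: 18.12
ee_pos: [0.5974, 0.1875, 0.0511]
tcp_rot: [2.065, 2.367, 0.0]
contact_force: [4.1, 0.4, -5.8]
grip_width: 0.0448
```

Freed the same way. Lifting on.

Call:
{"fn": "send_rows", "kwargs": {"dp": [[0,0,-0.006],[0,0,-0.012],[0,0,-0.018],[0,0,-0.024],[0,0,-0.03]], "turn": [[0,0,0],[0,0,0],[0,0,0],[0,0,0],[0,0,0]], "gripper": [180,180,180,180,180]}}

```text
t: 18.53
ee_pos: [0.5952, 0.1873, 0.0816]
tcp_rot: [-2.063, -2.365, 0.005]
contact_force: [0.1, 0.3, -3.9]
grip_width: 0.0449
```

Call:
{"fn": "send_rows", "kwargs": {"dp": [[0,0,-0.015],[0,0,-0.035],[-0.005,0,-0.055],[-0.02,0,-0.07],[-0.04,0,-0.07]], "turn": [[0,0,0],[0,0,0],[0,0,0],[0,0,0],[0,0,0]], "gripper": [180,180,180,180,180]}}

```text
t: 18.95
ee_pos: [0.6027, 0.1503, 0.1548]
tcp_rot: [-2.06, -2.371, -0.006]
contact_force: [1.0, 0.1, -2.6]
grip_width: 0.0447
```

Run:
```python
from h import *
plan([.611,-.206,.15],2.2)
s,T=look('w13')
P=cloud(s,T);rect(P,(.6,.15),(.19,.26),.1,'b')
```

```text
t 18.95 tcp [0.6027 0.1503 0.1548] psi 8.03 w 0.0447 F [ 1.   0.1 -2.6]
dp [-0.354  -0.0416  0.0037] turn [ 0.0013 -0.0015  0.0509] rows_p 8.5 rows_t 0.8
b n 35299 c [602.3 149.7] size [118.5  36.7] ang 8.26 zmed 0.2364
```

View pics/w13.png

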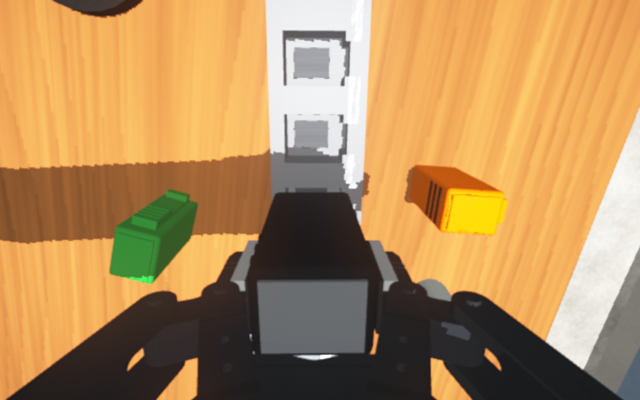

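Pack_b is held squarely and both pockets are empty. Carrying it over pack_a to the second slot at sled y≈+35 mm.

Call:
{"fn": "send_rows", "kwargs": {"dp": [[-0.03,-0.003,-0.005],[-0.065,-0.007,-0.012],[-0.1,-0.012,-0.015],[-0.14,-0.017,-0.015],[-0.18,-0.022,-0.015]], "turn": [[0,0,0.01],[0,0,0.02],[0,0,0.03],[0,0,0.04],[0,0,0.051]], "gripper": [180,180,180,180,180]}}

```text
t: 19.42
ee_pos: [0.6031, -0.0342, 0.1662]
tcp_rot: [-2.181, -2.257, 0.002]
contact_force: [1.7, 0.1, -2.9]
grip_width: 0.0447
```

Run:
```python
from h import *
plan([.6105,-.206,.165],2.2)
```

```text
t 19.42 tcp [ 0.6031 -0.0342  0.1662] psi 1.96 w 0.0447 F [ 1.7  0.1 -2.9]
dp [-0.172   0.0015  0.001 ] turn [-0.0016 -0.0007 -0.0021] rows_p 4.1 rows_t 0.0
```

Call:
{"fn": "send_rows", "kwargs": {"dp": [[-0.035,0,0],[-0.075,0,0],[-0.115,0.001,0],[-0.15,0.001,0],[-0.171,0.001,0]], "turn": [[0,0,0],[0,0,0],[0,0,0],[0,0,0],[0,0,0]], "gripper": [180,180,180,180,180]}}

```text
t: 19.83
ee_pos: [0.6091, -0.2093, 0.1661]
tcp_rot: [-2.188, -2.252, 0.005]
contact_force: [-0.1, -0.5, -3.9]
grip_width: 0.0448
```

Call:
{"fn": "send_rows", "kwargs": {"dp": [[0,0,0],[0,0,0],[0,0,0],[0,0,0],[0,0,0]], "turn": [[0,0,0],[0,0,0],[0,0,0],[0,0,0],[0,0,0]], "gripper": [180,180,180,180,180]}}

```text
t: 20.25
ee_pos: [0.6119, -0.202, 0.1659]
tcp_rot: [-2.179, -2.261, -0.001]
contact_force: [0.0, -0.3, -3.3]
grip_width: 0.045
```

Run:
```python
from h import *
plan([.6105,-.206,.045],2.2)
s,T=look('s14','scene')
c=s['color'][110:280,220:380];save('s14c',cv2.resize(c,None,fx=3.5,fy=3.5,interpolation=cv2.INTER_CUBIC))
```

```text
t 20.25 tcp [ 0.6119 -0.202   0.1659] psi 2.11 w 0.045 F [ 0.  -0.3 -3.3]
dp [-0.0042 -0.0015  0.1209] turn [-0.0004 -0.0007 -0.0008] rows_p 2.9 rows_t 0.0
```

View pics/s14c.png

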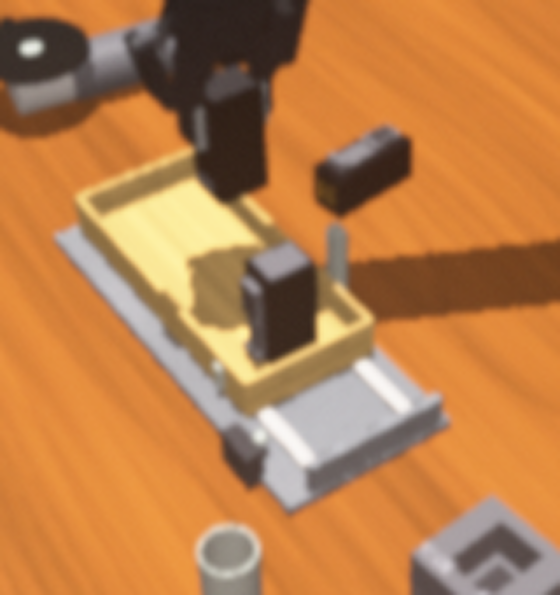

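Call:
{"fn": "send_rows", "kwargs": {"dp": [[-0.004,-0.001,0.025],[-0.004,-0.001,0.05],[-0.004,-0.001,0.075],[-0.004,-0.001,0.1],[-0.004,-0.001,0.12]], "turn": [[0,0,0],[0,0,0],[0,0,0],[0,0,0],[0,0,0]], "gripper": [180,180,180,180,180]}}

```text
t: 20.72
ee_pos: [0.6105, -0.2067, 0.0444]
tcp_rot: [-2.18, -2.259, 0.001]
contact_force: [0.6, 0.6, -3.2]
grip_width: 0.0446
```

Call:
{"fn": "send_rows", "kwargs": {"dp": [[0,0,0],[0,0,0],[0,0,0.002],[0,0,0.004],[0,0,0.006]], "turn": [[0,0,0],[0,0,0],[0,0,0],[0,0,0],[0,0,0]], "gripper": [180,180,180,180,180]}}

```text
t: 21.13
ee_pos: [0.6122, -0.2086, 0.0417]
tcp_rot: [2.181, 2.257, 0.003]
contact_force: [-0.8, 0.7, -3.6]
grip_width: 0.0451
```

Call:
{"fn": "send_rows", "kwargs": {"dp": [[0,0,0.001],[0,0,0.002],[0,0,0.003],[0,0,0.004],[0,0,0.004]], "turn": [[0,0,0],[0,0,0],[0,0,0],[0,0,0],[0,0,0]], "gripper": [180,180,180,180,180]}}

```text
t: 21.55
ee_pos: [0.6109, -0.2082, 0.036]
tcp_rot: [-2.183, -2.259, 0.0]
contact_force: [0.5, 0.4, -4.2]
grip_width: 0.045
```

Call:
{"fn": "send_rows", "kwargs": {"dp": [[0,0,0.001],[0,0,0.002],[0,0,0.002],[0,0,0.002],[0,0,0.002]], "turn": [[0,0,0],[0,0,0],[0,0,0],[0,0,0],[0,0,0]], "gripper": [180,180,180,180,180]}}

```text
t: 21.97
ee_pos: [0.611, -0.2086, 0.0357]
tcp_rot: [-2.184, -2.259, -0.001]
contact_force: [-3.3, 0.5, 5.7]
grip_width: 0.045
```

Call:
{"fn": "send_rows", "kwargs": {"dp": [[0,0,0],[0,0,0],[0,0,0],[0,0,0],[0,0,0]], "turn": [[0,0,0],[0,0,0],[0,0,0],[0,0,0],[0,0,0]], "gripper": [110,90,70,50,50]}}

```text
t: 22.38
ee_pos: [0.6114, -0.2084, 0.0343]
tcp_rot: [2.183, 2.259, 0.0]
contact_force: [-0.5, -0.2, 0.2]
grip_width: 0.0687
```

Call:
{"fn": "send_rows", "kwargs": {"dp": [[0,0,-0.02],[0,0,-0.04],[0,0,-0.06],[0,0,-0.09],[0,0,-0.12]], "turn": [[0,0,0],[0,0,0],[0,0,0],[0,0,0],[0,0,0]], "gripper": [50,50,20,0,0]}}

```text
t: 22.8
ee_pos: [0.6105, -0.2081, 0.1548]
tcp_rot: [-2.183, -2.258, 0.001]
contact_force: [1.1, -0.1, 0.0]
grip_width: 0.0855
```

Call:
{"fn": "send_rows", "kwargs": {"dp": [[0,0,-0.04],[0,0,-0.08],[0,-0.02,-0.1],[0,-0.05,-0.1],[0,-0.08,-0.1]], "turn": [[0,0,0],[0,0,0],[0,0,0],[0,0,0],[0,0,0]], "gripper": [0,0,0,0,0]}}

```text
t: 23.22
ee_pos: [0.5315, -0.2115, 0.2559]
tcp_rot: [2.18, 2.257, 0.003]
contact_force: [0.7, 0.2, -0.5]
grip_width: 0.0849
```

Run:
```python
from h import *
plan([.425,-.30,.25],-79.8)
s,T=look('s15','scene')
P=cloud(s,T);rect(P,(.43,-.30),(.02,.065),.08,'d')
s,T=look('t15','top')
P=cloud(s,T);rect(P,(.43,-.30),(.02,.065),.08,'d')
s,T=look('w15')
```

```text
t 23.22 tcp [ 0.5315 -0.2115  0.2559] psi 1.99 w 0.0849 F [ 0.7  0.2 -0.5]
dp [-0.0847 -0.1095  0.0056] turn [ 2.100e-03 -7.000e-04  7.137e-01] rows_p 3.3 rows_t 11.4
d n 358 c [ 427.2 -297.1] size [93.1 38.4] ang 9.27 zmed 0.0421
d n 197 c [ 421.  -301.7] size [85.1 37.1] ang 10.1 zmed 0.0469
```

View pics/s15.png

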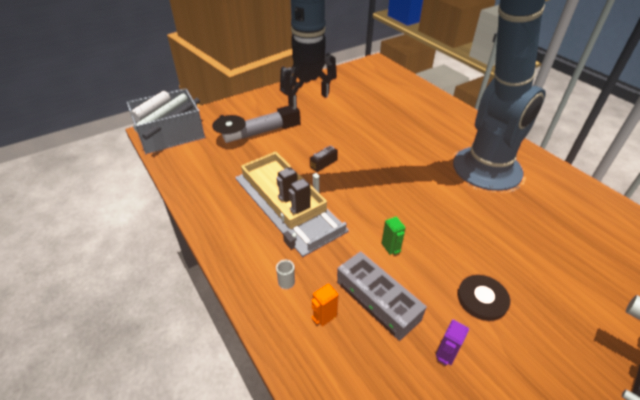

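View pics/w15.png

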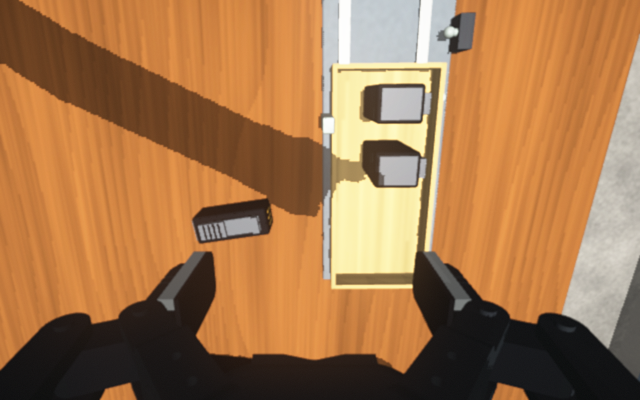

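Both packs stand in the sled at (402,103) and (398,165), the charger is empty, and pack_d lies at (233,222) with the tab up. I'll measure from this wrist view.

Run:
```python
from h import *
w=np.load('pics/w15.npz');P=cloud(w,w['T'])
rect(P,(.43,-.30),(.03,.065),.08,'d')
rect(P,(.43,-.30),(.044,.065),.08,'d tab')
rect(P,(.43,-.30),(.03,.0465),.08,'d low')
rect(P,(.605,-.147),(.1,.13),.06,'a');rect(P,(.605,-.21),(.1,.13),.04,'b')
rect(P,(.61,-.241),(.042,.065),.3,'rim')
rect(P,(.61,-.30),(.012,.034),.15,'floor')
rect(P,(.54,-.169),(.08,.12),.05,'lug')
plan([.425,-.30,.25],-79.8)
```

```text
d n 2254 c [ 424.4 -301. ] size [95.1 36.3] ang 10.25 zmed 0.0459
d tab n 1816 c [ 425.4 -300.8] size [90.1 35.3] ang 10.39 zmed 0.048
d low n 1227 c [ 424.4 -301. ] size [95.1 36.3] ang 10.25 zmed 0.0446
a n 2183 c [ 606.9 -147.5] size [53.  35.6] ang 1.69 zmed 0.1158
b n 1949 c [ 609.9 -209.2] size [52.9 36.3] ang 1.35 zmed 0.1158
rim n 3673 c [ 609.7 -242.8] size [124.5 270.9] ang 2.21 zmed 0.0527
floor n 11230 c [ 609.7 -263.2] size [108.9 221.5] ang 2.24 zmed 0.0232
lug n 224 c [ 538.9 -170.1] size [11.8 15.9] ang 2.13 zmed 0.1008
t 23.37 tcp [ 0.5293 -0.2117  0.2549] psi 1.81 w 0.0854 F [ 0.8  0.3 -0.7]
dp [-0.0849 -0.107   0.0047] turn [ 2.000e-04 -8.000e-04  7.122e-01] rows_p 3.3 rows_t 11.4
```

Call:
{"fn": "send_rows", "kwargs": {"dp": [[-0.017,-0.021,0],[-0.034,-0.042,0],[-0.051,-0.064,0],[-0.068,-0.086,0],[-0.085,-0.107,0]], "turn": [[0,0,0.06],[0,0,0.12],[0,0,0.18],[0,0,0.24],[0,0,0.3]], "gripper": [0,0,0,0,0]}}

```text
t: 23.78
ee_pos: [0.4271, -0.3003, 0.2542]
tcp_rot: [2.757, 1.506, 0.0]
contact_force: [-0.1, -0.3, -0.9]
grip_width: 0.0854
```

Call:
{"fn": "send_rows", "kwargs": {"dp": [[0,0,0],[0,0,0],[0,0,0],[0,0,0],[0,0,0]], "turn": [[0,0,0.06],[0,0,0.12],[0,0,0.18],[0,0,0.24],[0,0,0.3]], "gripper": [0,0,0,0,0]}}

```text
t: 24.2
ee_pos: [0.4283, -0.2996, 0.2542]
tcp_rot: [3.078, 0.624, 0.0]
contact_force: [-0.3, -1.3, -0.2]
grip_width: 0.0853
```

Run:
```python
from h import *
plan([.4245,-.301,.15],-79.7)
```

```text
t 24.2 tcp [ 0.4283 -0.2996  0.2542] psi -67.09 w 0.0853 F [-0.3 -1.3 -0.2]
dp [-0.004  -0.0003  0.1042] turn [ 4.0e-04 -1.0e-04  1.1e-01] rows_p 2.5 rows_t 1.8
```

Call:
{"fn": "send_rows", "kwargs": {"dp": [[-0.004,0,0.02],[-0.004,0,0.05],[-0.004,0,0.08],[-0.004,0,0.104],[-0.004,0,0.104]], "turn": [[0,0,0.055],[0,0,0.11],[0,0,0.11],[0,0,0.11],[0,0,0.11]], "gripper": [0,0,0,0,0]}}

```text
t: 24.62
ee_pos: [0.4217, -0.2989, 0.1459]
tcp_rot: [-3.124, -0.291, 0.012]
contact_force: [-0.1, 0.3, -0.0]
grip_width: 0.0857
```

Call:
{"fn": "send_rows", "kwargs": {"dp": [[0,0,0],[0,0,0],[0,0,0],[0,0,0],[0,0,0]], "turn": [[0,0,0],[0,0,0],[0,0,0],[0,0,0],[0,0,0]], "gripper": [0,0,0,0,0]}}

```text
t: 25.03
ee_pos: [0.4241, -0.3016, 0.1514]
tcp_rot: [3.127, 0.29, 0.004]
contact_force: [-0.7, 0.6, -0.1]
grip_width: 0.0854
```

Run:
```python
from h import *
plan([.4245,-.301,-.02],-79.7)
s,T=look('w16')
P=cloud(s,T);rect(P,(.43,-.30),(.03,.065),.08,'d')
s,T=look('s16','scene')
P=cloud(s,T);rect(P,(.43,-.30),(.02,.065),.08,'d')
plan([.4245,-.301,-.02],-79.7)
```

```text
t 25.03 tcp [ 0.4241 -0.3016  0.1514] psi -79.4 w 0.0854 F [-0.7  0.6 -0.1]
dp [ 1.000e-04 -7.000e-04  1.714e-01] turn [ 0.0005 -0.0011  0.0026] rows_p 4.1 rows_t 0.0
d n 4244 c [ 425.3 -301.5] size [93.8 36. ] ang 10.36 zmed 0.0461
d n 354 c [ 426.9 -296.6] size [95.3 37.2] ang 9.48 zmed 0.0421
t 25.13 tcp [ 0.4238 -0.3013  0.1509] psi -79.41 w 0.0853 F [ 0.2  0.3 -0.1]
dp [ 0.0005 -0.0003  0.1709] turn [ 0.0002 -0.0007  0.0026] rows_p 4.1 rows_t 0.0
```

View pics/w16.png

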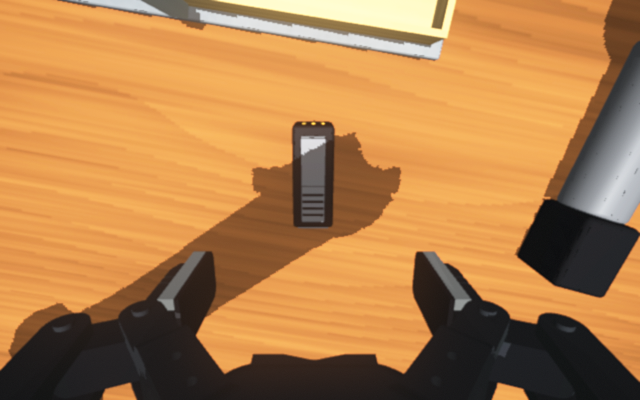

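Pack_d hasn't moved: it's at (313,175), centre (425, −301) mm, yaw 10.4°. Descending to straddle it.

Call:
{"fn": "send_rows", "kwargs": {"dp": [[0,0,0.035],[0,0,0.07],[0,0,0.105],[0,0,0.135],[0,0,0.15]], "turn": [[0,0,0.002],[0,0,0.002],[0,0,0.002],[0,0,0.002],[0,0,0.002]], "gripper": [20,40,60,60,60]}}

```text
t: 25.55
ee_pos: [0.4217, -0.2997, -0.0029]
tcp_rot: [-3.126, -0.284, 0.006]
contact_force: [0.1, 0.8, 0.1]
grip_width: 0.0656
```

Call:
{"fn": "send_rows", "kwargs": {"dp": [[0,0,0],[0,0,0],[0,0,0.005],[0,0,0.015],[0,0,0.021]], "turn": [[0,0,0],[0,0,0],[0,0,0],[0,0,0],[0,0,0]], "gripper": [60,60,60,60,60]}}

```text
t: 25.97
ee_pos: [0.4242, -0.3013, -0.0206]
tcp_rot: [3.128, 0.284, 0.003]
contact_force: [-0.0, 0.3, -0.3]
grip_width: 0.065
```

Call:
{"fn": "send_rows", "kwargs": {"dp": [[0,0,0],[0,0,0],[0,0,0],[0,0,0],[0,0,0]], "turn": [[0,0,0],[0,0,0],[0,0,0],[0,0,0],[0,0,0]], "gripper": [60,90,110,110,110]}}

```text
t: 26.38
ee_pos: [0.4236, -0.3013, -0.0206]
tcp_rot: [3.129, 0.284, 0.001]
contact_force: [-0.4, 0.6, 0.0]
grip_width: 0.049
```

Run:
```python
from h import *
plan([.4245,-.301,-.02],-79.7)
s,T=look('w17')
```

```text
t 26.38 tcp [ 0.4236 -0.3013 -0.0206] psi -79.64 w 0.049 F [-0.4  0.6  0. ]
dp [ 0.001  -0.0001 -0.0006] turn [ 0.0001 -0.0003  0.0005] rows_p 0.0 rows_t 0.0
```

View pics/w17.png

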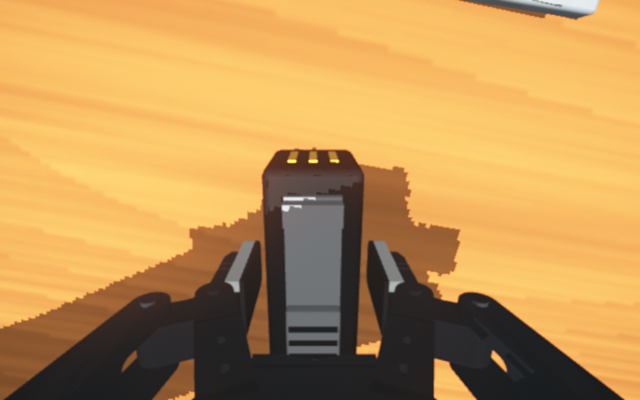

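The pads straddle the casing evenly. Closing and lifting.

Call:
{"fn": "send_rows", "kwargs": {"dp": [[0,0,0],[0,0,0],[0,0,0],[0,0,0],[0,0,0]], "turn": [[0,0,0],[0,0,0],[0,0,0],[0,0,0],[0,0,0]], "gripper": [130,150,180,200,200], "grip_force": 40}}

```text
t: 26.85
ee_pos: [0.4234, -0.3011, -0.0206]
tcp_rot: [-3.128, -0.284, -0.0]
contact_force: [-0.2, 0.7, 5.1]
grip_width: 0.0351
```

Call:
{"fn": "send_rows", "kwargs": {"dp": [[0,0,-0.01],[0,0,-0.025],[0,0,-0.04],[0,0,-0.05],[0,0,-0.05]], "turn": [[0,0,0],[0,0,0],[0,0,0],[0,0,0],[0,0,0]], "gripper": [200,200,200,200,200]}}

```text
t: 27.27
ee_pos: [0.4243, -0.3019, 0.0309]
tcp_rot: [3.127, 0.283, 0.004]
contact_force: [0.5, 0.6, -3.8]
grip_width: 0.0355
```

Run:
```python
from h import *
plan([.612,-.313,.13],2.2)
s,T=look('w18')
```

```text
t 27.27 tcp [ 0.4243 -0.3019  0.0309] psi -79.64 w 0.0355 F [ 0.5  0.6 -3.8]
dp [ 0.1829  0.0448 -0.0986] turn [ 1.800e-03 -3.000e-04 -7.142e-01] rows_p 5.1 rows_t 11.4
```

View pics/w18.png

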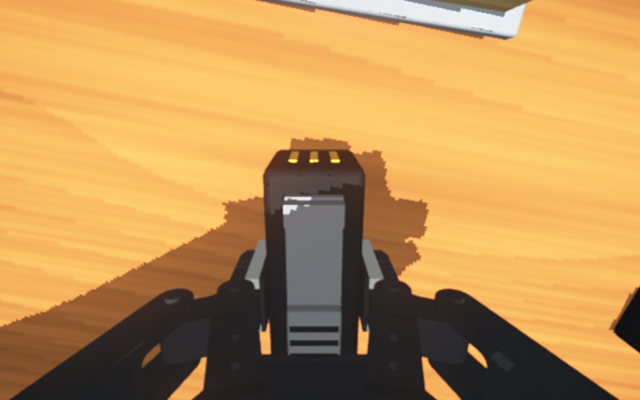

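Call:
{"fn": "send_rows", "kwargs": {"dp": [[0,0,-0.025],[0,0,-0.05],[0,0,-0.075],[0.02,0.005,-0.1],[0.05,0.012,-0.1]], "turn": [[0,0,-0.05],[0,0,-0.1],[0,0,-0.16],[0,0,-0.22],[0,0,-0.28]], "gripper": [200,200,200,200,200]}}

```text
t: 27.73
ee_pos: [0.4742, -0.3063, 0.1331]
tcp_rot: [2.924, 1.138, 0.006]
contact_force: [0.9, -1.1, -3.4]
grip_width: 0.0355
```

Run:
```python
from h import *
plan([.612,-.313,.13],2.2)
```

```text
t 27.73 tcp [ 0.4742 -0.3063  0.1331] psi -47.46 w 0.0355 F [ 0.9 -1.1 -3.4]
dp [0.097  0.0981 0.0037] turn [ 0.0025 -0.     -0.4334] rows_p 3.3 rows_t 6.9
```

Call:
{"fn": "send_rows", "kwargs": {"dp": [[0.02,0.02,0.003],[0.04,0.04,0.003],[0.06,0.06,0.003],[0.08,0.08,0.003],[0.097,0.098,0.003]], "turn": [[0,0,-0.06],[0,0,-0.12],[0,0,-0.18],[0,0,-0.24],[0,0,-0.3]], "gripper": [200,200,200,200,200]}}

```text
t: 28.15
ee_pos: [0.6135, -0.3096, 0.1241]
tcp_rot: [-2.453, -1.959, 0.001]
contact_force: [0.2, -0.7, -3.6]
grip_width: 0.0353
```

Run:
```python
from h import *
plan([.612,-.313,.13],2.2)
```

```text
t 28.15 tcp [ 0.6135 -0.3096  0.1241] psi -12.78 w 0.0353 F [ 0.2 -0.7 -3.6]
dp [-0.0036 -0.0007 -0.0059] turn [-0.0012 -0.0008 -0.1308] rows_p 0.2 rows_t 2.1
```

Call:
{"fn": "send_rows", "kwargs": {"dp": [[-0.003,0,0],[-0.003,0,0],[-0.003,0,0],[-0.003,0,0],[-0.003,0,0]], "turn": [[0,0,-0.05],[0,0,-0.1],[0,0,-0.131],[0,0,-0.131],[0,0,-0.131]], "gripper": [200,200,200,200,200]}}

```text
t: 28.57
ee_pos: [0.6108, -0.3134, 0.1246]
tcp_rot: [-2.186, -2.253, 0.001]
contact_force: [-0.3, -0.1, -2.8]
grip_width: 0.0354
```

Call:
{"fn": "send_rows", "kwargs": {"dp": [[0,0,0],[0,0,0],[0,0,0],[0,0,0],[0,0,0]], "turn": [[0,0,0],[0,0,0],[0,0,0],[0,0,0],[0,0,0]], "gripper": [200,200,200,200,200]}}

```text
t: 28.98
ee_pos: [0.6118, -0.3136, 0.1262]
tcp_rot: [2.186, 2.257, 0.0]
contact_force: [0.7, 0.1, -3.5]
grip_width: 0.0356
```

Run:
```python
from h import *
plan([.612,-.313,.015],2.2)
s,T=look('w19')
plan([.612,-.313,.015],2.2)
```

```text
t 28.98 tcp [ 0.6118 -0.3136  0.1262] psi 1.83 w 0.0356 F [ 0.7  0.1 -3.5]
dp [0.0006 0.0002 0.1112] turn [ 0.      0.     -0.0032] rows_p 2.7 rows_t 0.1
t 29.03 tcp [ 0.6118 -0.3137  0.1262] psi 1.83 w 0.0356 F [-0.4 -0.4 -3.9]
dp [0.0007 0.0002 0.1112] turn [ 0.0001 -0.     -0.0032] rows_p 2.7 rows_t 0.1
```

View pics/w19.png

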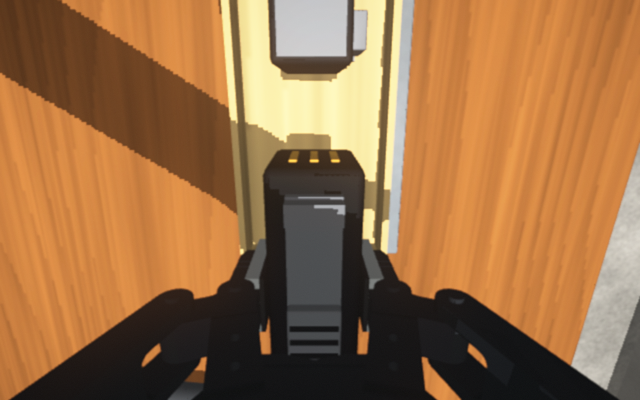

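Run:
```python
from h import *
w=np.load('pics/w19.npz');C=cloud(w,w['tool_from_camera']);C=C[~np.isnan(C[...,0])]
C=C[(abs(C[:,0])<.05)&(C[:,2]<-.03)]
for a in range(15,100,5):
    b=C[(abs(C[:,1])*1000>a)&(abs(C[:,1])*1000<a+5)]
    if len(b): print(a,len(b),'maxz',b[:,2].max().round(3))
```

```text
15 8369 maxz -0.03
20 4776 maxz -0.04
25 1881 maxz -0.043
30 1326 maxz -0.045
35 3131 maxz -0.077
40 5644 maxz -0.081
45 7895 maxz -0.081
50 3914 maxz -0.086
55 2342 maxz -0.099
60 585 maxz -0.112
```

There's clearance to the walls: the links stay at least 30 mm above them. Lowering.

Call:
{"fn": "send_rows", "kwargs": {"dp": [[0,0,0.025],[0,0,0.05],[0,0,0.075],[0,0,0.1],[0,0,0.111]], "turn": [[0,0,-0.003],[0,0,-0.003],[0,0,-0.003],[0,0,-0.003],[0,0,-0.003]], "gripper": [200,200,200,200,200]}}

```text
t: 29.45
ee_pos: [0.6097, -0.3124, 0.0117]
tcp_rot: [-2.175, -2.26, 0.003]
contact_force: [-0.3, 0.2, -3.7]
grip_width: 0.0354
```

Call:
{"fn": "send_rows", "kwargs": {"dp": [[0,0,0],[0,0,0],[0,0,0.002],[0,0,0.005],[0,0,0.008]], "turn": [[0,0,0],[0,0,0],[0,0,0],[0,0,0],[0,0,0]], "gripper": [200,200,200,200,200]}}

```text
t: 29.87
ee_pos: [0.6128, -0.3143, 0.0087]
tcp_rot: [2.177, 2.261, 0.002]
contact_force: [0.2, -0.7, -3.3]
grip_width: 0.0353
```

Call:
{"fn": "send_rows", "kwargs": {"dp": [[0,0,0],[0,0,0.001],[0,0,0.002],[0,0,0.003],[0,0,0.003]], "turn": [[0,0,0],[0,0,0],[0,0,0],[0,0,0],[0,0,0]], "gripper": [200,200,200,200,200]}}

```text
t: 30.28
ee_pos: [0.6116, -0.3137, 0.0039]
tcp_rot: [-2.179, -2.263, 0.0]
contact_force: [-0.2, -0.1, -4.2]
grip_width: 0.0357
```

Call:
{"fn": "send_rows", "kwargs": {"dp": [[0,0,0.001],[0,0,0.002],[0,0,0.003],[0,0,0.003],[0,0,0.003]], "turn": [[0,0,0],[0,0,0],[0,0,0],[0,0,0],[0,0,0]], "gripper": [200,200,200,200,200]}}

```text
t: 30.7
ee_pos: [0.6118, -0.3138, 0.0015]
tcp_rot: [2.179, 2.263, 0.0]
contact_force: [-0.2, 0.7, -1.0]
grip_width: 0.0353
```

Call:
{"fn": "send_rows", "kwargs": {"dp": [[0,0,0.001],[0,0,0.001],[0,0,0.001],[0,0,0.001],[0,0,0.001]], "turn": [[0,0,0],[0,0,0],[0,0,0],[0,0,0],[0,0,0]], "gripper": [200,200,140,125,110]}}

```text
t: 31.12
ee_pos: [0.6122, -0.3139, 0.0004]
tcp_rot: [2.178, 2.263, 0.001]
contact_force: [-0.2, -0.2, -0.2]
grip_width: 0.0487
```

Call:
{"fn": "send_rows", "kwargs": {"dp": [[0,0,0],[0,0,-0.015],[0,0,-0.03],[0,0,-0.06],[0,0,-0.1]], "turn": [[0,0,0],[0,0,0],[0,0,0],[0,0,0],[0,0,0]], "gripper": [110,110,110,110,60]}}

```text
t: 31.53
ee_pos: [0.6102, -0.313, 0.1001]
tcp_rot: [-2.176, -2.26, 0.002]
contact_force: [0.0, -0.5, -0.2]
grip_width: 0.0593
```

Call:
{"fn": "send_rows", "kwargs": {"dp": [[0,0,-0.04],[0,0,-0.08],[0,-0.01,-0.12],[0.02,-0.03,-0.15],[0.05,-0.06,-0.15]], "turn": [[0,0,0],[0,0,0],[0,0,0],[0,0,0],[0,0,0]], "gripper": [0,0,0,0,0]}}

```text
t: 31.95
ee_pos: [0.5543, -0.2712, 0.2595]
tcp_rot: [2.171, 2.247, 0.008]
contact_force: [1.0, -0.0, 0.7]
grip_width: 0.0856
```

Run:
```python
from h import *
plan([.539,-.169,.2],-87.8)
s,T=look('w20')
P=cloud(s,T)
rect(P,(.605,-.147),(.1,.13),.06,'a');rect(P,(.605,-.21),(.1,.13),.04,'b')
rect(P,(.612,-.313),(.058,.09),.08,'d')
rect(P,(.61,-.241),(.042,.057),.3,'rim')
rect(P,(.54,-.169),(.08,.12),.05,'lug')
look('s20','scene')
```

```text
t 31.95 tcp [ 0.5543 -0.2712  0.2595] psi 1.96 w 0.0856 F [ 1.  -0.   0.7]
dp [ 0.1032 -0.0127  0.0585] turn [ 0.0095 -0.0026  0.7833] rows_p 2.9 rows_t 12.5
a n 2524 c [ 607.1 -148.2] size [53.1 36. ] ang 1.99 zmed 0.1158
b n 2080 c [ 610.1 -209.6] size [52.9 35.4] ang 1.74 zmed 0.1159
d n 2444 c [ 611.2 -313.6] size [36.3 94.1] ang 2.06 zmed 0.068
rim n 83 c [ 606.8 -268.2] size [36.4 11.7] ang 21.67 zmed 0.0498
lug n 247 c [ 538.8 -171.1] size [12.  15.3] ang 2.38 zmed 0.1008
```

View pics/w20.png

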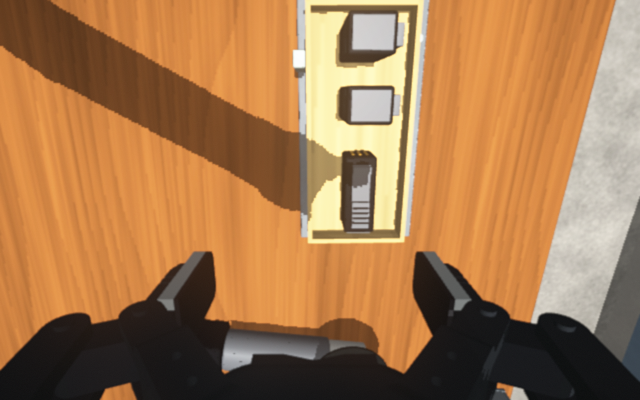

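View pics/s20.png

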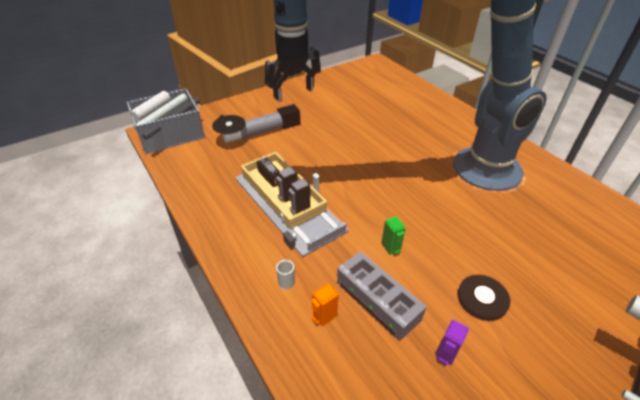

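All three packs are in the sled: two standing and pack_d lying at sled y≈−70 mm, all well inside the walls. The lug is at (538.8, −170.9) mm. I'll turn the jaws along the track and go over it.

Call:
{"fn": "send_rows", "kwargs": {"dp": [[0.02,-0.002,0],[0.04,-0.005,0],[0.06,-0.008,0],[0.08,-0.01,0],[0.102,-0.012,0]], "turn": [[0,0,0.06],[0,0,0.12],[0,0,0.18],[0,0,0.24],[0,0,0.3]], "gripper": [0,0,0,0,0]}}

```text
t: 32.47
ee_pos: [0.5344, -0.165, 0.2516]
tcp_rot: [2.755, 1.508, 0.003]
contact_force: [0.3, -0.1, 0.4]
grip_width: 0.0856
```

Call:
{"fn": "send_rows", "kwargs": {"dp": [[0,0,0],[0,0,0],[0,0,0],[0,0,0],[0,0,0]], "turn": [[0,0,0.06],[0,0,0.12],[0,0,0.18],[0,0,0.24],[0,0,0.3]], "gripper": [0,0,0,0,0]}}

```text
t: 32.88
ee_pos: [0.5347, -0.1653, 0.2516]
tcp_rot: [3.078, 0.628, 0.003]
contact_force: [-0.1, -1.4, -0.4]
grip_width: 0.0855
```

Run:
```python
from h import *
plan([.539,-.171,.14],-87.8)
```

```text
t 32.88 tcp [ 0.5347 -0.1653  0.2516] psi -66.92 w 0.0855 F [-0.1 -1.4 -0.4]
dp [0.0015 0.0068 0.1116] turn [ 1.000e-04 -9.000e-04  1.822e-01] rows_p 2.7 rows_t 2.9
```

Call:
{"fn": "send_rows", "kwargs": {"dp": [[0.002,0.007,0],[0.002,0.007,0.02],[0.002,0.007,0.05],[0.002,0.007,0.08],[0.002,0.007,0.11]], "turn": [[0,0,0.06],[0,0,0.12],[0,0,0.182],[0,0,0.182],[0,0,0.182]], "gripper": [0,0,0,0,0]}}

```text
t: 33.3
ee_pos: [0.5399, -0.1709, 0.1406]
tcp_rot: [3.141, 0.07, 0.005]
contact_force: [0.3, 0.9, -0.2]
grip_width: 0.085
```

Call:
{"fn": "send_rows", "kwargs": {"dp": [[0,0,0],[0,0,0],[0,0,0],[0,0,0],[0,0,0]], "turn": [[0,0,0],[0,0,0],[0,0,0],[0,0,0],[0,0,0]], "gripper": [0,0,0,0,0]}}

```text
t: 33.72
ee_pos: [0.5405, -0.1713, 0.1423]
tcp_rot: [3.14, 0.07, 0.006]
contact_force: [-0.9, 0.2, 1.2]
grip_width: 0.085
```

Run:
```python
from h import *
plan([.539,-.171,.03],-87.8)
s,T=look('w21')
P=cloud(s,T);rect(P,(.54,-.169),(.08,.12),.05,'lug')
plan([.539,-.171,.03],-87.8)
```

```text
t 33.72 tcp [ 0.5405 -0.1713  0.1423] psi -87.44 w 0.085 F [-0.9  0.2  1.2]
dp [-0.002  -0.0004  0.1123] turn [ 0.0003 -0.0019  0.0032] rows_p 2.7 rows_t 0.1
lug n 542 c [ 539.4 -170.7] size [12.5 15.8] ang 2.15 zmed 0.1006
t 33.77 tcp [ 0.5403 -0.1711  0.142 ] psi -87.43 w 0.0854 F [ 0.3 -0.1  0.1]
dp [-0.0016 -0.0002  0.112 ] turn [ 0.0002 -0.0016  0.0032] rows_p 2.7 rows_t 0.1
```

View pics/w21.png

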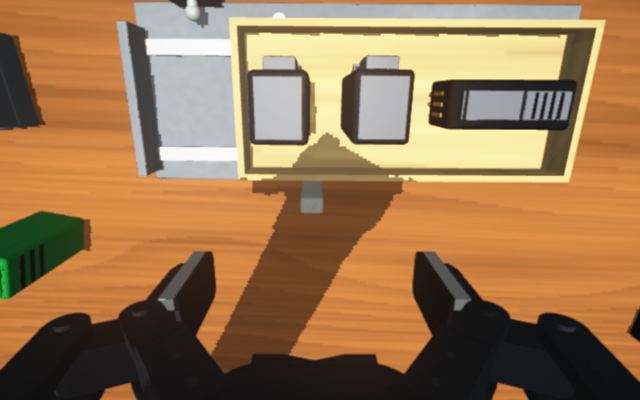

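The lug (312,197) is centred between the jaws. Descending and pinching it.

Call:
{"fn": "send_rows", "kwargs": {"dp": [[-0.001,0,0.025],[-0.001,0,0.05],[-0.001,0,0.075],[-0.001,0,0.1],[-0.001,0,0.109]], "turn": [[0,0,0.003],[0,0,0.003],[0,0,0.003],[0,0,0.003],[0,0,0.003]], "gripper": [0,0,0,0,0]}}

```text
t: 34.18
ee_pos: [0.5367, -0.17, 0.029]
tcp_rot: [-3.14, -0.062, 0.006]
contact_force: [0.3, -0.1, 0.3]
grip_width: 0.0852
```

Call:
{"fn": "send_rows", "kwargs": {"dp": [[0,0,0],[0,0,0],[0,0,0],[0,0,0],[0,0,0]], "turn": [[0,0,0],[0,0,0],[0,0,0],[0,0,0],[0,0,0]], "gripper": [40,80,120,160,180], "grip_force": 40}}

```text
t: 34.6
ee_pos: [0.5392, -0.171, 0.0325]
tcp_rot: [3.141, 0.061, 0.004]
contact_force: [0.7, -0.4, 0.8]
grip_width: 0.0264
```

Call:
{"fn": "send_rows", "kwargs": {"dp": [[0,0,0],[0,0,0],[0,0,0],[0,0,0],[0,0,0]], "turn": [[0,0,0],[0,0,0],[0,0,0],[0,0,0],[0,0,0]], "gripper": [200,230,250,250,250]}}

```text
t: 35.02
ee_pos: [0.5388, -0.1708, 0.0321]
tcp_rot: [-3.141, -0.061, -0.002]
contact_force: [-1.0, 1.9, 5.5]
grip_width: 0.0151
```

Run:
```python
from h import *
plan([.539,-.171,.03],-87.8)
s,T=look('w22')
```

```text
t 35.02 tcp [ 0.5388 -0.1708  0.0321] psi -87.77 w 0.0151 F [-1.   1.9  5.5]
dp [0.0002 0.0002 0.0021] turn [-0.0001 -0.0007  0.0003] rows_p 0.1 rows_t 0.0
```

View pics/w22.png

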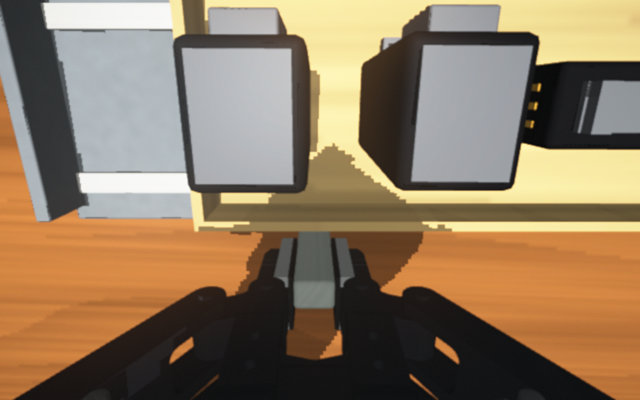

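The lug is pinched at 15 mm width. Pushing along +y (tool −y) at gentle speed.

Call:
{"fn": "send_rows", "kwargs": {"dp": [[0,-0.003,0],[0,-0.008,0],[0,-0.014,0],[0,-0.02,0],[0,-0.026,0]], "turn": [[0,0,0],[0,0,0],[0,0,0],[0,0,0],[0,0,0]], "gripper": [250,250,250,250,250]}}

```text
t: 35.48
ee_pos: [0.5378, -0.1453, 0.0321]
tcp_rot: [3.14, 0.06, 0.003]
contact_force: [-1.2, -2.3, 6.6]
grip_width: 0.0154
```

Call:
{"fn": "send_rows", "kwargs": {"dp": [[0,-0.006,0],[0,-0.012,0],[0,-0.018,0],[0,-0.023,0],[0,-0.028,0]], "turn": [[0,0,0],[0,0,0],[0,0,0],[0,0,0],[0,0,0]], "gripper": [250,250,250,250,250]}}

```text
t: 35.9
ee_pos: [0.5367, -0.1171, 0.0321]
tcp_rot: [3.14, 0.061, 0.003]
contact_force: [-0.6, -2.6, 7.9]
grip_width: 0.0154
```

Call:
{"fn": "send_rows", "kwargs": {"dp": [[0,-0.003,0],[0,-0.006,0],[0,-0.009,0],[0,-0.012,0],[0,-0.014,0]], "turn": [[0,0,0],[0,0,0],[0,0,0],[0,0,0],[0,0,0]], "gripper": [250,250,250,250,250]}}

```text
t: 36.32
ee_pos: [0.5365, -0.1081, 0.0321]
tcp_rot: [3.134, 0.057, 0.006]
contact_force: [1.5, -13.6, 2.2]
grip_width: 0.0158
```

Run:
```python
from h import *
plan([.536,-.092,.032],-87.8)
s,T=look('w23')
P=cloud(s,T);print(P[200,313])
```

```text
t 36.32 tcp [ 0.5365 -0.1081  0.0321] psi -87.93 w 0.0158 F [  1.5 -13.6   2.2]
dp [ 0.0001 -0.0161  0.    ] turn [ 0.0036 -0.0018 -0.0011] rows_p 0.4 rows_t 0.1
[ 0.54932979 -0.10844974  0.02233037]
```

View pics/w23.png

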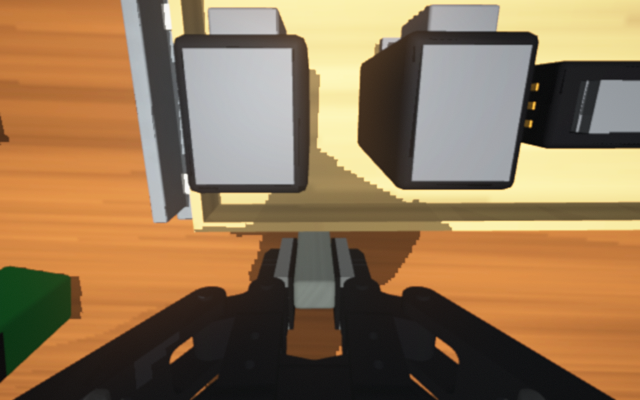

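The detent is resisting at about 13 N with the packs undisturbed. Continuing slowly.

Call:
{"fn": "send_rows", "kwargs": {"dp": [[0,-0.002,0],[0,-0.004,0],[0,-0.005,0],[0,-0.006,0],[0,-0.006,0]], "turn": [[0,0,0],[0,0,0],[0,0,0],[0,0,0],[0,0,0]], "gripper": [250,250,250,250,250]}}

```text
t: 36.78
ee_pos: [0.5359, -0.0974, 0.0321]
tcp_rot: [3.14, 0.06, 0.002]
contact_force: [-1.4, -2.0, 8.1]
grip_width: 0.0153
```

Call:
{"fn": "send_rows", "kwargs": {"dp": [[0,-0.001,0],[0,-0.002,0],[0,-0.003,0],[0,-0.004,0],[0,-0.004,0]], "turn": [[0,0,0],[0,0,0],[0,0,0],[0,0,0],[0,0,0]], "gripper": [250,250,250,250,250]}}

```text
t: 37.2
ee_pos: [0.5358, -0.0929, 0.0321]
tcp_rot: [3.141, 0.061, 0.002]
contact_force: [-0.8, -1.0, 7.8]
grip_width: 0.0153
```

Call:
{"fn": "send_rows", "kwargs": {"dp": [[0,-0.001,0],[0,-0.002,0],[0,-0.003,0],[0,-0.003,0],[0,-0.003,0]], "turn": [[0,0,0],[0,0,0],[0,0,0],[0,0,0],[0,0,0]], "gripper": [250,250,250,250,250]}}

```text
t: 37.62
ee_pos: [0.5357, -0.0907, 0.0321]
tcp_rot: [3.14, 0.06, 0.003]
contact_force: [-1.2, -2.6, 7.8]
grip_width: 0.0155
```

Call:
{"fn": "send_rows", "kwargs": {"dp": [[0,-0.001,0],[0,-0.002,0],[0,-0.003,0],[0,-0.003,0],[0,-0.003,0]], "turn": [[0,0,0],[0,0,0],[0,0,0],[0,0,0],[0,0,0]], "gripper": [250,250,250,250,250]}}

```text
t: 38.03
ee_pos: [0.5357, -0.0908, 0.0321]
tcp_rot: [3.136, 0.057, 0.005]
contact_force: [-0.3, -8.3, 5.0]
grip_width: 0.0152
```

It's at the end stop: no more motion and the force is rising. I'll unload, open, lift clear and check.

Call:
{"fn": "send_rows", "kwargs": {"dp": [[0,0.001,0],[0,0.002,0],[0,0.002,0],[0,0.002,0],[0,0.002,0]], "turn": [[0,0,0],[0,0,0],[0,0,0],[0,0,0],[0,0,0]], "gripper": [250,250,230,190,150]}}

```text
t: 38.45
ee_pos: [0.5346, -0.0881, 0.0309]
tcp_rot: [-3.14, -0.061, 0.001]
contact_force: [0.4, 0.6, 0.2]
grip_width: 0.0323
```

Call:
{"fn": "send_rows", "kwargs": {"dp": [[0,0,0],[0,0,-0.02],[0,0,-0.05],[0,0,-0.09],[0,0,-0.13]], "turn": [[0,0,0],[0,0,0],[0,0,0],[0,0,0],[0,0,0]], "gripper": [150,150,150,150,150]}}

```text
t: 38.87
ee_pos: [0.5337, -0.0881, 0.1615]
tcp_rot: [-3.141, -0.062, 0.005]
contact_force: [1.2, 0.5, 0.2]
grip_width: 0.0348
```

Call:
{"fn": "send_rows", "kwargs": {"dp": [[0,0,-0.03],[-0.02,0,-0.06],[-0.04,0,-0.09],[-0.06,0,-0.1],[-0.06,0,-0.1]], "turn": [[0,0,0],[0,0,0],[0,0,0],[0,0,0],[0,0,0]], "gripper": [150,150,150,150,150]}}

```text
t: 39.28
ee_pos: [0.4735, -0.0916, 0.2637]
tcp_rot: [-3.138, -0.06, -0.006]
contact_force: [-0.5, 0.0, -1.0]
grip_width: 0.0354
```

Run:
```python
from h import *
plan([.536,-.092,.032],-87.8)
s,T=look('w25')
P=cloud(s,T)
rect(P,(.536,-.092),(.08,.12),.05,'lug')
a=rect(P,(.605,-.07),(.1,.13),.06,'a');rect(P,(.605,-.13),(.1,.13),.05,'b')
rect(P,(.612,-.235),(.058,.09),.08,'d')
rect(P,(.606,-.165),(.042,.057),.3,'rim')
s,T=look('s25','scene');P=cloud(s,T);rect(P,(.606,-.165),(.044,.058),.3,'rim')
s,T=look('t25','top');P=cloud(s,T);rect(P,(.606,-.165),(.044,.058),.3,'rim')
```

```text
t 39.28 tcp [ 0.4735 -0.0916  0.2637] psi -87.81 w 0.0354 F [-0.5  0.  -1. ]
dp [0.0615 0.0034 0.232 ] turn [-0.0013 -0.0019 -0.0001] rows_p 5.8 rows_t 0.0
lug n 203 c [536.4 -91.7] size [11.4 14.8] ang 2.33 zmed 0.101
a n 2286 c [601.6 -68.9] size [47.2 35.7] ang 2.17 zmed 0.116
b n 2302 c [ 604.4 -130.8] size [46.3 36.1] ang 1.94 zmed 0.1161
d n 3565 c [ 608.2 -234.6] size [35.6 94.6] ang 1.99 zmed 0.0682
rim n 200 c [ 593.6 -219.8] size [82.7 30.9] ang 67.15 zmed 0.0503
rim n 79 c [ 626.1 -227.4] size [17.8 93. ] ang 12.89 zmed 0.0512
rim n 84 c [ 658. -107.] size [ 12.4 153.7] ang 3.28 zmed 0.0514
```

View pics/w25.png

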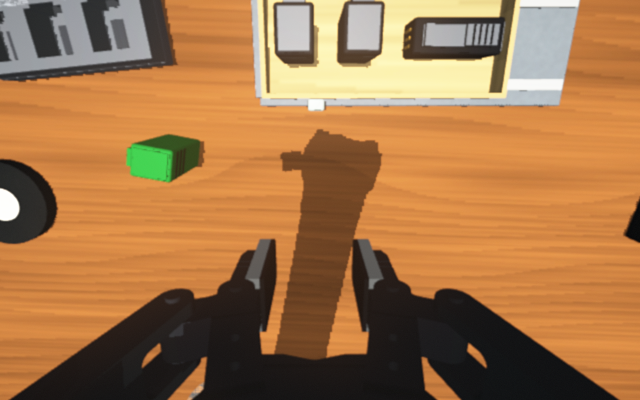

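View pics/s25.png

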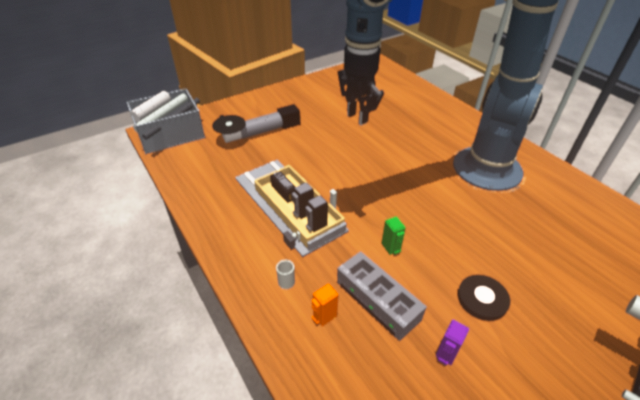

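The lug went from y=−170.9 to −91.7 mm, 79 mm of travel on top of the starting offset. So the sled is against its stop and past the detent, with all packs in place. Settling, then handing in.

Call:
{"fn": "send_rows", "kwargs": {"dp": [[0,0,0],[0,0,0],[0,0,0],[0,0,0],[0,0,0]], "turn": [[0,0,0],[0,0,0],[0,0,0],[0,0,0],[0,0,0]], "gripper": [150,150,150,150,150]}}

```text
t: 39.85
ee_pos: [0.4751, -0.0912, 0.2607]
tcp_rot: [3.141, 0.061, -0.002]
contact_force: [0.2, -0.1, 0.7]
grip_width: 0.0353
```

Run:
```python
from h import *
s,T=look('w26');P=cloud(s,T);rect(P,(.536,-.092),(.08,.12),.05,'lug')
print(robot.hand_in())
```

```text
lug n 205 c [536.3 -91.6] size [11.4 14.9] ang 2.52 zmed 0.1008
the job is handed in; nothing more can be done
None
```

The job is done and handed in at about 40 s. I took pack_a and pack_b out of the charger with their tabs squeezed (bay 3 was empty) and stood them in the sled. Pack_d is laid behind them, and I pushed the sled home by its lug.

**Last checks:**
- **Sled:** the lug moved 79 mm and stopped against the end stop, where the push force rose to 8 N with no further motion. It stayed there after release.
- **Packs:** all three are inside the walls, not stacked and let go. In the sled frame they sit at about y = +95, +35 and −70 mm, close to the centre line.
- **Robot and bystanders:** the robot was clear of everything at hand-in. I never went near the grinder, discs, tube offcut or the coloured look-alikes, and they look unmoved in the final picture.

**What failed or disagreed:**
- **Fingertip position:** the real fingertips end about 33 mm (shut) to 46 mm (open) short of the reported TCP. My first grip on pack_a therefore caught only the top of the casing and slid off, and the second pulled against the latch at 19 N before I measured the offset and corrected the grip height.
- **Depth readings:** camera heights came out about 2 mm above the stated values.
- **Sled rim:** the final rim fit was unusable because the packs hid it, so the sled position rests on the lug position and the end-stop force.

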